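# Unclip a tacked bracket from its sloped fixture and lay it in the stop square

## Robot

A 7-joint arm with a two-finger parallel gripper is mounted at the origin on the work surface. World frame = base frame: x ahead of the robot, y to its left, z up, the work surface at z = 0. Lengths are in m, angles in rad, forces in N, time in s.
With the tool pointing down it reaches from about 0.425 to 0.875 m from the base axis. Payload 4.7 kg.
Tool frame: the origin (TCP) lies on the centre line of the jaws, within the pads' length; the fingertips stand 19 mm ahead of it and the grasp point (between the pads) is the TCP; x points along the fingers, z is the direction in which the jaws open and shut, and the axes are right-handed (so a half turn about x gives the same grasp; the last joint's range is limited). The gripper opens to 87 mm and grips with 3 to 60 N. Pads are 19 mm wide; open, the fingers measure 117 mm over their backs; the gripper's body (75 mm by 190 mm) begins 51 mm behind the grasp point.
Start: joints at [-1.128, 0.321, -0.07, 1.45, 0.023, 1.371, -0.057], TCP at [0.27, 0.591, 0.218] pointing down, gripper open.
Joint ranges: [-2.86, 2.86], [-0.3, 2.09], [-1.38, 1.24], [0.06, 2.45], [-1.56, 4.7], [0.09, 2.05], [-2.69, 2.69]. Speed limits (rad/s): [2.57, 2.57, 3.14, 3.14, 3.14, 3.14, 3.14].

## Interface

Orientations are given as a rotation vector (axis times angle).
In Python, from bench import get_state, get_image, camera_info, close_job gives the robot as it stands.
- The arm moves only by the tool jog_arm, never from a script. Its argument "targets" is a list of rows, each a list of 7 numbers: the turn, a rotation vector about the tool's x, y, z in degrees, then the shift along the tool's x, y, z in cm, then the finger opening in cm, from 0 to 8.7. In form: [[wx, wy, wz, tx, ty, tz, jaw], ...]. A call has 1 to 10 rows; each row shifts and turns the commanded pose from where the row before left it, along the tool's axes as they then stand; what a row does not reach is not made up. A row lasts 1/8 s, in which the tool goes at most 62.5 mm and 10.7 degrees, less where a joint would pass 70% of its speed; a pose out of reach is approached as far as the arm can. A call is refused whole if a number of a shift passes 6.25 or a number of a turn 10.7, either way. A call with a gripper value outside its range is refused whole. The fingers move at their own pace and stop on an object; "squeeze" is the grip in N (left out, the last holds). Time passes only in rows, so rows that do not move let the fingers close. It gives the time, the measured TCP pose, the force and the opening at its end, in the units of the state.
- get_state(): the state, without advancing time (a new reading comes with each control period).
- get_image(name): name is "scene" or "top" or "wrist"; returns (picture, depth): 420x560x3 uint8, red, green, blue; 420x560 float32, m along the optical axis (not along the pixel's ray), 0 where there is no reading.
- camera_info(name): a dict with "intrinsics" (3x3 intrinsics, pixels), "world_from_camera" (4x4, takes a point from camera to world coordinates); the wrist camera has in their place "mount" (4x4, takes a point from camera to tool coordinates, whose origin is the TCP and whose axes are the tool frame's). Camera axes: x right, y up, looking along -z (the intrinsics and any distortion apply to the point x, -y, -z); pixel columns grow to the right and rows downward; lengths in m; the calibration is good to about 2 mm. A picture is of the moment at which its call begins: read the wrist's pose just before it. camera_info takes no time and is no camera call.
- close_job(): hands the job in, once; it reports no verdict.
The state is a dict: "time": time; "joint_positions": joint angles; "qd": joint speeds; "joint_torque": joint torques, N m; "position": TCP position; "tool_rot": TCP orientation; "ft_force": force on the tool from outside, world axes, zero at the start; "torque": the same for the moment, N m; "grip_width": opening from 0.0 (shut) to 1.0 (fully open).
Only numpy, scipy, OpenCV 4.12 (cv2) and the standard library are available. Lean on these libraries where they do the work, as an engineer would, in place of code of your own. Each camera call takes 0.05 s, during which the arm holds its last target.

## Task

The tacked T-bracket on the sloped black stand is ready for finish welding: first lift the sprung hold-down finger off it by its round grip and swing it past its balance point, so that it stays open on its own, while the bracket still lies in its place. Then unhook the bracket from the two heel clips at its lower edge by drawing it up the slope, lift it off, and set it down flat on the table (no dropping) in the corner of the stop square, rib up, its long edge along the long bar, pushed gently but fully home so that it touches both bars. Leave the finger standing open, and do not disturb the tools lying around.

Things in the scene. Friction and masses are not known exactly. Their poses are not given: they have to be found in the camera images.
- stand: sloped stand of folded black sheet, fixed to the table: 181 mm deep, 200 wide, 45 high at the low front edge, 158 at the back. Origin at table height under the seated bracket's middle; z up, +x uphill, y level. Its face rises at 32 degrees: up-slope direction (0.848, 0, 0.530), outward normal (-0.530, 0, 0.848) in its frame
- seat (a point): point fixed on the stand, 28 mm off its sloping face, where the bracket's centre point lies while it is seated; axes as the stand's. Two guide pins, 8 mm high, stand 3.5 mm beyond the plate's ends
- clips (a point): on the sloping face, midway between two steel heel clips (each 26 mm wide, 80 mm apart along y, 15 mm high, screw heads to 20): a rest against the bracket's lower edge and a lip reaching 9.5 mm over the plate with 2.7 mm play. The bracket comes off only once drawn 12 mm or more up the slope; 25 mm of travel is free. Axes as the stand's
- finger (a joint): hold-down finger's angle, rad: 0 pressing on the bracket (lower stop -0.1), grows as its tip rises off the face, open stop 1.85. An over-centre spring presses its foot down with about 9 N (8 N to lift at the grip), weakens as it rises and changes sign near 0.7 rad (balance point); beyond, it swings on to the open stop and stays. Let go earlier, it snaps back down
- finger_hinge (a point): the finger's hinge: axis level along the stand's y, 24 mm off the face, 98 mm uphill of the seated bracket's centre, in a fork 46 mm wide and 34 mm high. The finger is a bar 16 mm wide, 8 mm thick pointing down the slope; its foot, 60 mm from the hinge, rests on the plate 12 mm inside its upper edge
- knob (a point): centre of the finger's round steel grip, a drum 30 mm in diameter with flat ends 26 mm apart (axis along the stand's y), on a 10 mm stem above the finger's foot: 60 mm from the hinge along the bar, 38 mm out from the bar, so it travels round the hinge at 71 mm radius. At the start it is 62 mm off the stand's face and 38 mm uphill of the bracket's rib
- bracket_mid (a point): the loose aluminium T-bracket (0.25 to 0.45 kg): plate 100 mm (x) by 130 mm (y), 6 thick, with a rib standing on its middle, 8 thick (x), 100 long (y), top edge 51 above the plate's underside. Point in the rib, 28 mm above the underside. z out on the rib's side; while seated, x points up the slope, y level. Same after half a turn about z
- square: stop square fixed to the table: two dark flat bars, 12 mm high, 14 wide, bolt heads to 19 mm at the ends. Origin at the inner corner, table height, z up. Long bar's inner face: x = 0, y from 0 to 176 mm; short bar's: y = 0, x from 0 to -110 mm. The bracket belongs at x < 0, y > 0, its 130 mm edge on the long bar; home, its centre is at x = -50, y = 65 mm
- vee_block: bystander, leave alone: steel vee block 80 x 55 x 50 mm, origin under its middle
- stop_post: bystander, leave alone: round steel stop post standing upright, 40 mm across, 86 mm high, origin under its middle
- screw_clamp: bystander, leave alone: steel screw clamp lying flat, 170 x 110 mm, 22 mm high, origin under the middle of its bar
Things that resemble listed ones, but are neither listed nor needed, are in the scene too. What is shaped like the square but orange or turquoise is not meant.

How it is judged:
By the outcome, as a careful person would: the job done as asked, in the order asked, and still so for the second after the job is handed in, with the robot touching nothing.
It also fails if it takes over 58 s, if anything falls off the work surface, if the arm or the gripper's body presses on something with over 40 N, if the wrist force passes 120 N, or if a joint passes its speed limit or range.

## Working session

There is one attempt and no reset: what is moved stays moved. The work goes in short steps, Python scripts to look and compute and a tool call to move; the robot and the scene stay as the last step left them, time stands still between calls to the robot, and variables do not carry over. Pictures are saved under pics/ and viewed, and the job is handed in when it is done.

Besides the shell and the picture viewer there is one more tool, called after ">>>" as name(argument=value, ...), one argument or row to a line, values as JSON. jog_arm: Moves the arm, as the interface text tells. Its arguments: {"type":"object","properties":{"targets":{"type":"array"},"squeeze":{"type":"number"}},"required":["targets"]}

```bash
ls; mkdir -p pics; cat > h.py <<'E'
import numpy as np, cv2, pickle
from scipy.spatial.transform import Rotation as R
from bench import get_state, get_image, camera_info
def snap(name,fn):
    s=get_state(); im,d=get_image(name)
    cv2.imwrite('pics/'+fn+'.png',im[:,:,::-1])
    ci=camera_info(name); pickle.dump((s,im,d,ci),open('pics/'+fn+'.pkl','wb'))
    return s,im,d,ci
def load(fn): return pickle.load(open('pics/'+fn+'.pkl','rb'))
def W(ci,s):
    if 'world_from_camera' in ci: return np.array(ci['world_from_camera'])
    T=np.eye(4);T[:3,:3]=R.from_rotvec(s['tool_rot']).as_matrix();T[:3,3]=s['position']
    return T@np.array(ci['mount'])
def cloud(fn):
    s,im,d,ci=load(fn); K=np.array(ci['intrinsics']); h,w=d.shape
    v,u=np.mgrid[0:h,0:w].astype(float)
    dist=ci.get('distortion')
    pts=cv2.undistortPoints(np.stack([u.ravel(),v.ravel()],1)[:,None],K,np.array(dist) if dist is not None else None)[:,0]
    z=d.ravel(); P=np.stack([pts[:,0]*z,-pts[:,1]*z,-z,np.ones_like(z)],1)
    Q=(P@W(ci,s).T)[:,:3].reshape(h,w,3); Q[d==0]=np.nan
    return Q,im
E
python3 - <<'E'
from h import *
for n in('scene','top','wrist'):
    s,im,d,ci=snap(n,n+'0'); print(n,{k:np.round(v,3).tolist() if not isinstance(v,str) else v for k,v in ci.items()})
print(s)
E
```

```text
pics
scene {'intrinsics': [[545.221, 0.0, 284.395], [0.0, 545.221, 212.53], [0.0, 0.0, 1.0]], 'world_from_camera': [[-0.774, -0.471, 0.422, 1.156], [0.633, -0.567, 0.527, 0.669], [-0.009, 0.676, 0.737, 1.249], [0.0, 0.0, 0.0, 1.0]]}
top {'intrinsics': [[485.809, 0.0, 269.793], [0.0, 485.809, 214.367], [0.0, 0.0, 1.0]], 'world_from_camera': [[-0.005, 0.988, -0.156, 0.278], [-1.0, -0.005, 0.002, -0.134], [0.001, 0.156, 0.988, 1.502], [0.0, 0.0, 0.0, 1.0]]}
wrist {'intrinsics': [[307.099, 0.0, 281.739], [0.0, 307.099, 205.742], [0.0, 0.0, 1.0]], 'mount': [[-0.0, 0.258, -0.966, -0.166], [0.0, 0.966, 0.258, 0.069], [1.0, -0.0, -0.0, 0.0], [0.0, 0.0, 0.0, 1.0]]}
{'time': 0.1, 'joint_positions': array([-1.12790056,  0.32174601, -0.07007886,  1.45155166,  0.02259327,
        1.37081621, -0.0568862 ]), 'qd': array([ 0.00059495, -0.00013865, -0.00141998, -0.0019393 ,  0.0009172 ,
       -0.00027084, -0.00125115]), 'joint_torque': array([-2.04312232e-04, -4.92572343e+01, -4.05811518e-01, -3.13399887e+01,
       -6.41949079e-02,  3.94313259e-02,  5.33943262e-05]), 'position': array([0.27008867, 0.59066972, 0.21737339]), 'tool_rot': array([-0.88885467,  1.3834995 ,  0.88719267]), 'ft_force': array([ 0.39243854, -0.44020897, -0.01535532]), 'torque': array([ 0.02883453, -0.0091287 , -0.00697923]), 'grip_width': 0.9996028560526214}
```

View pics/scene0.png

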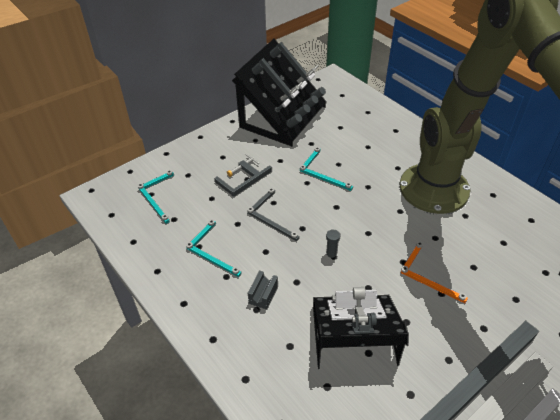

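View pics/top0.png

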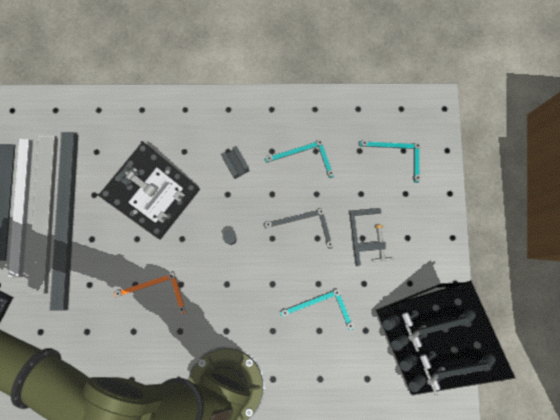

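View pics/wrist0.png

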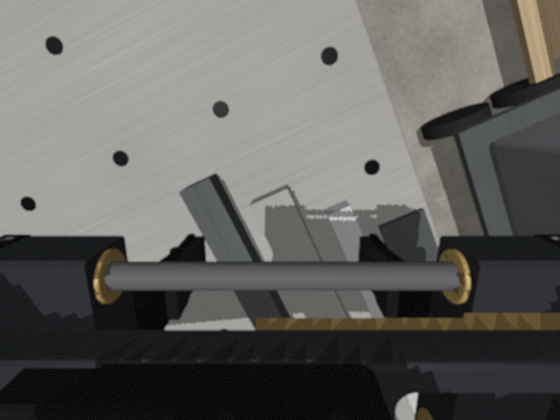

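```bash
python3 - <<'E'
from h import *
for fn,pix in (('top0',[(320,212),(268,225),(330,245),(147,143),(102,193),(198,186),(160,237),(160,185),(138,180),(165,210),(180,190),(230,235),(235,162)]),('scene0',[(252,211),(295,237),(272,192),(357,290),(366,318),(332,240)])):
    Q,im=cloud(fn)
    for p in pix: print(fn,p,np.round(Q[p[1],p[0]],3))
    y0,y1,x0,x1=(120,260,85,345) if fn=='top0' else (170,390,230,430)
    c=im[y0:y1,x0:x1,::-1]; c=cv2.resize(c,None,fx=3 if fn=='top0' else 2.7,fy=3 if fn=='top0' else 2.7,interpolation=cv2.INTER_CUBIC); cv2.imwrite('pics/'+fn+'c.png',c)
E
```

```text
top0 (320, 212) [ 0.519 -0.292  0.015]
top0 (268, 225) [ 0.478 -0.131  0.022]
top0 (330, 245) [ 0.415 -0.32   0.019]
top0 (147, 143) [ 0.749  0.257 -0.006]
top0 (102, 193) [0.553 0.338 0.155]
top0 (198, 186) [0.605 0.089 0.003]
top0 (160, 237) [0.442 0.2   0.021]
top0 (160, 185) [0.587 0.186 0.103]
top0 (138, 180) [0.591 0.238 0.152]
top0 (165, 210) [0.52  0.179 0.06 ]
top0 (180, 190) [0.578 0.133 0.073]
top0 (230, 235) [ 0.44  -0.02   0.088]
top0 (235, 162) [ 0.677 -0.028  0.024]
scene0 (252, 211) [ 0.524 -0.279  0.021]
scene0 (295, 237) [ 0.485 -0.12   0.012]
scene0 (272, 192) [ 0.422 -0.309  0.014]
scene0 (357, 290) [0.567 0.204 0.179]
scene0 (366, 318) [0.601 0.268 0.171]
scene0 (332, 240) [ 0.452 -0.001  0.084]
```

View pics/top0c.png

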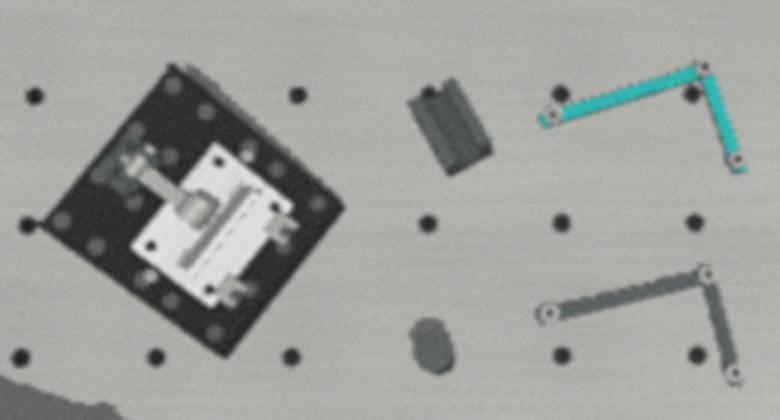

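View pics/scene0c.png

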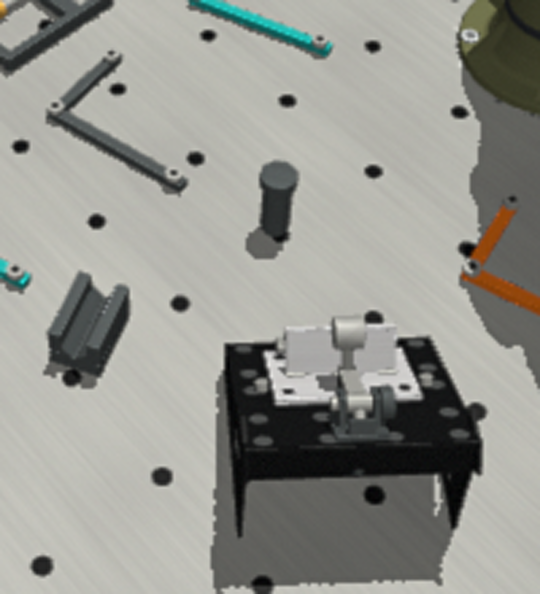

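```bash
cat > fit.py <<'E'
from h import *
from scipy.optimize import least_squares
Ps=[];
for fn,(y0,y1,x0,x1) in (('top0',(120,260,85,215)),('scene0',(270,390,300,430))):
    Q,im=cloud(fn); P=Q[y0:y1,x0:x1].reshape(-1,3); C=im[y0:y1,x0:x1].reshape(-1,3).astype(float)
    ok=np.isfinite(P).all(1); P=P[ok];C=C[ok]
    # stand face: RANSAC plane w tilt 32deg
    dark=(C.max(1)<70)&(P[:,2]>0.05); D=P[dark]
    best=None; rng=np.random.default_rng(0)
    for _ in range(2000):
        a,b,c=D[rng.choice(len(D),3,False)]; n=np.cross(b-a,c-a); l=np.linalg.norm(n)
        if l<1e-5: continue
        n/=l; n*=np.sign(n[2])
        if abs(np.degrees(np.arccos(n[2]))-32)>4: continue
        k=(abs((D-a)@n)<.003).sum()
        if best is None or k>best[0]: best=(k,n,a)
    k,n,a=best; I=D[abs((D-a)@n)<.003]; c=I.mean(0); n=np.linalg.svd(I-c,full_matrices=False)[2][2]; n*=np.sign(n[2])
    print(fn,k,len(D),'n',n.round(3),'tilt',np.degrees(np.arccos(n[2])).round(2),'uphill az',np.degrees(np.arctan2(-n[1],-n[0])).round(2), 'off',(n@c).round(4))
    az=np.arctan2(-n[1],-n[0]); 
    # extents of black face
    uh=np.array([np.cos(az),np.sin(az),0]); u=uh*.848+np.array([0,0,.53]); yv=np.cross([0,0,1],uh)
    for nm,v in(('u',u),('y',yv)): q=I@v; print('  face',nm,np.percentile(q,[0.5,99.5]).round(4))
    h=(P-c)@n
    br=(C.min(1)>120)&(h>-.02)
    pl=P[br&(abs(h-.006)<.004)]
    print('  plate h',np.median((pl-c)@n).round(4),len(pl))
    for nm,v in(('u',u),('y',yv)): q=pl@v; print('  plate',nm,np.percentile(q,[1,5,50,95,99]).round(4))
    np.save('pics/st_%s.npy'%fn,np.c_[P,C,h])
E
python3 fit.py
```

```text
top0 1394 2072 n [-0.32  -0.414  0.852] tilt 31.52 uphill az 52.31 off -0.186
  face u [0.396  0.5997]
  face y [-0.4175 -0.2227]
  plate h 0.006 1173
  plate u [0.2783 0.2869 0.4552 0.5202 0.5248]
  plate y [-0.3855 -0.3791 -0.3095 -0.2405 -0.2153]
scene0 1511 2834 n [-0.319 -0.419  0.85 ] tilt 31.78 uphill az 52.67 off -0.188
  face u [0.401  0.6067]
  face y [-0.4221 -0.2247]
  plate h 0.0058 913
  plate u [0.2804 0.286  0.4434 0.524  0.5276]
  plate y [-0.4463 -0.4218 -0.3339 -0.2008 -0.1739]
```

```bash
cat > ortho.py <<'E'
from h import *
az=np.radians(52.5); uh=np.array([np.cos(az),np.sin(az),0]); t=np.radians(32)
u=uh*np.cos(t)+np.array([0,0,np.sin(t)]); y=np.array([-np.sin(az),np.cos(az),0]); n=np.cross(u,y)
# ref origin: guess
outs=[]
for fn in('top0','scene0'):
    s,im,d,ci=load(fn); P=np.load('pics/st_%s.npy'%fn); h0=np.median((P[:,:3]@n)[abs(P[:,6])<.002])
    print(fn,'h0',h0)
    K=np.array(ci['intrinsics']); Mi=np.linalg.inv(W(ci,s))
    for hh in (0,.006,.051):
        U,Y=np.meshgrid(np.arange(.36,.64,.0008),np.arange(-.45,-.19,.0008)[::-1],indexing='ij'); U=U[::-1];Y=Y[::-1] 
        X=U[...,None]*u+Y[...,None]*y+(h0+hh)*n
        c=X@Mi[:3,:3].T+Mi[:3,3]; px=(K[0,0]*c[...,0]/-c[...,2]+K[0,2]).astype(np.float32); py=(K[1,1]*-c[...,1]/-c[...,2]+K[1,2]).astype(np.float32)
        o=cv2.remap(im[:,:,::-1].copy(),px,py,cv2.INTER_CUBIC)
        o=cv2.resize(o,None,fx=1.7,fy=1.7)
        outs.append(o)
    print(U[0,0],Y[0,0],U[-1,-1],Y[-1,-1],outs[-1].shape)
cv2.imwrite('pics/ortho_a.png',np.hstack([outs[0][:, :],outs[1]])[:,:1200][:600])
for i,o in enumerate(outs): cv2.imwrite(f'pics/or{i}.png',o)
print(outs[0].shape)
E
python3 ortho.py
```

```text
top0 h0 -0.1894128243232584
0.639200000000008 -0.1907999999999926 0.36 -0.45 (595, 552, 3)
scene0 h0 -0.19040438661340603
0.639200000000008 -0.1907999999999926 0.36 -0.45 (595, 552, 3)
(595, 552, 3)
```

View pics/or1.png

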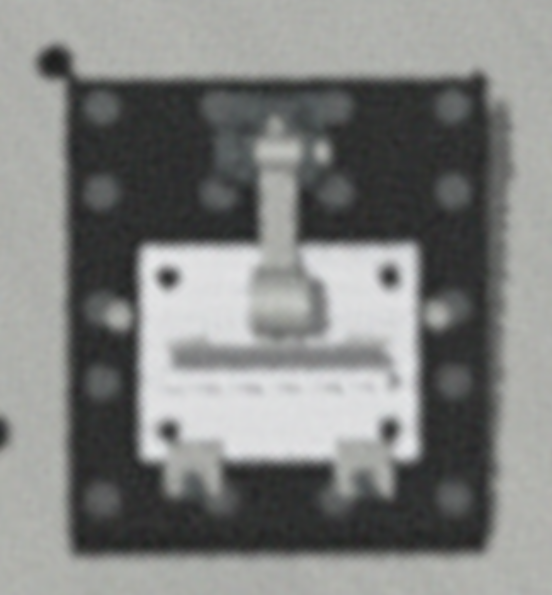

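View pics/or4.png

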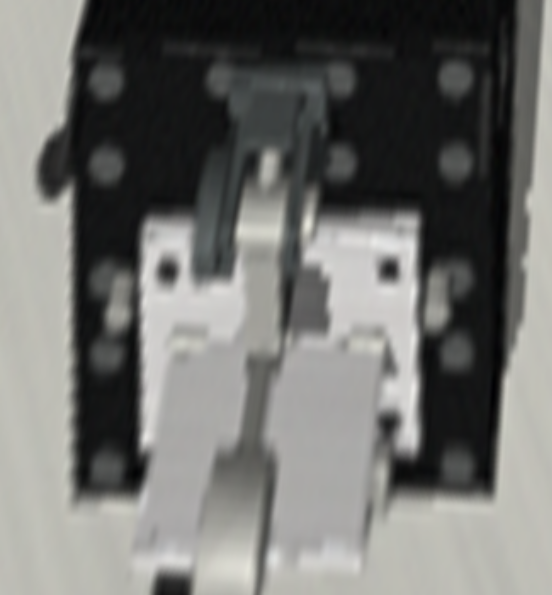

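```bash
cat >> h.py <<'E'
def ray(fn,px,z):
    s,im,d,ci=load(fn);K=np.array(ci['intrinsics']);T=W(ci,s);px=np.atleast_2d(px).astype(float)
    c=np.c_[(px[:,0]-K[0,2])/K[0,0],-(px[:,1]-K[1,2])/K[1,1],-np.ones(len(px))]@T[:3,:3].T
    k=(z-T[2,3])/c[:,2]; return T[:3,3]+c*k[:,None]
E
python3 - <<'E'
from h import *
H={}
for fn in('top0','scene0'):
    Q,im=cloud(fn); g=cv2.cvtColor(im,cv2.COLOR_RGB2GRAY)
    m=(g<60).astype(np.uint8); N,L,S,C=cv2.connectedComponentsWithStats(m)
    sel=[i for i in range(1,N) if 12<S[i][4]<90 and max(S[i][2:4])<14]
    X=ray(fn,C[sel],0.0); dz=np.array([np.nanmedian(Q[L==i][:,2]) for i in sel])
    ok=(X[:,0]>0)&(X[:,0]<.9)&(abs(X[:,1])<.75); H[fn]=X[ok]; print(fn,len(X[ok]),'z med',np.nanmedian(dz[ok]))
a,b=H['top0'],H['scene0']
for p in a:
    D=np.linalg.norm(b-p,axis=1); j=D.argmin()
    if D[j]<.03: print(p[:2].round(4),b[j][:2].round(4),(b[j]-p)[:2].round(4))
# table depth
for fn in('top0','scene0'):
    Q,im=cloud(fn)
    m=(Q[...,0]>.1)&(Q[...,0]<.85)&(abs(Q[...,1])<.4)&(abs(Q[...,2])<.03)
    P=Q[m]; A=np.c_[P[:,:2],np.ones(len(P))]; 
    for _ in range(5):
        co=np.linalg.lstsq(A,P[:,2],rcond=None)[0]; r=P[:,2]-A@co; k=abs(r)<.004; P=P[k];A=A[k]
    print(fn,co.round(4))
E
```

```text
top0 17 z med 0.00014739265873475738
scene0 35 z med 0.0015661201015917392
[0.5795 0.4168] [0.5814 0.4198] [0.0019 0.003 ]
[0.4398 0.4175] [0.4413 0.42  ] [0.0015 0.0025]
[ 0.2986 -0.5632] [ 0.2998 -0.5609] [0.0012 0.0023]
[0.2996 0.4168] [0.301  0.4201] [0.0014 0.0033]
[0.3028 0.2781] [0.3028 0.2807] [0.0001 0.0025]
[0.2986 0.1386] [0.3008 0.1395] [0.0022 0.0009]
[0.159 0.137] [0.161  0.1397] [0.002  0.0026]
[0.1597 0.4175] [0.1612 0.4199] [0.0014 0.0024]
top0 [ 0.     -0.0015  0.0003]
scene0 [ 0.0006 -0.0015  0.0009]
```

```bash
python3 - <<'E'
from h import *
s=get_state(); M=R.from_rotvec(s['tool_rot']).as_matrix(); print(M.round(3))
az=np.radians(52.5)
print('tool z az',np.degrees(np.arctan2(M[1,2],M[0,2])),'y az',np.degrees(np.arctan2(M[1,1],M[0,1])))
# triangulate hand-picked
def tri(p,q):
    A=[];b=[]
    for fn,px in(('top0',p),('scene0',q)):
        a=ray(fn,px,0.)[0];c=ray(fn,px,.3)[0];d=(c-a)/np.linalg.norm(c-a);P=np.eye(3)-np.outer(d,d);A.append(P);b.append(P@a)
    x=np.linalg.lstsq(np.vstack(A),np.hstack(b),rcond=None)[0]; return x, np.linalg.norm(np.vstack(A)@x-np.hstack(b))
E
```

```text
[[-0.001 -0.909  0.416]
 [-0.001  0.416  0.909]
 [-1.    -0.    -0.001]]
tool z az 65.43280556459766 y az 155.43281512253773
```

```bash
cat > plan.py <<'E'
from h import *
from scipy.linalg import logm,expm
az=np.radians(52.5);t=np.radians(32)
uh=np.array([np.cos(az),np.sin(az),0]);y=np.array([-np.sin(az),np.cos(az),0]);zz=np.array([0,0,1.])
u=uh*np.cos(t)+zz*np.sin(t); n=np.cross(u,y)
def Rz(x,z): x=np.array(x)/np.linalg.norm(x); z=np.array(z)-x*np.dot(x,z); z/=np.linalg.norm(z); return np.c_[x,np.cross(z,x),z]
def T(Rm,p): M=np.eye(4);M[:3,:3]=Rm;M[:3,3]=p;return M
def cur(): s=get_state(); return T(R.from_rotvec(s['tool_rot']).as_matrix(),s['position'])
def plan(T0,T1,N=None):
    D=np.linalg.inv(T0)@T1; ang=np.degrees(np.linalg.norm(R.from_matrix(D[:3,:3]).as_rotvec())); L=np.linalg.norm(D[:3,3])*1e3
    if N is None: N=int(max(np.ceil(ang/9),np.ceil(L/45),1))
    d=np.real(expm(logm(D)/N)); w=np.degrees(R.from_matrix(d[:3,:3]).as_rotvec())
    print('N',N,'ang %.1f L %.1f'%(ang,L),'row',w.round(2).tolist(),(d[:3,3]*100).round(3).tolist()); 
E
cat > geo.py <<'E'
from plan import *
S=0.476*u-0.3215*y-.1895*n   # underside centre on face
E
python3 - <<'E'
from geo import *
print('S',S)
knob=S+.038*u+.062*n; print('knob',knob)
RK=Rz(-n,-y); tgt=T(RK,knob+.12*n); print('hover',tgt[:3,3])
plan(cur(),tgt)
E
```

```text
S [0.56193401 0.20420516 0.09153646]
knob [0.561551   0.20370601 0.16425237]
hover [0.52283967 0.15325642 0.26601814]
N 12 ang 106.5 L 507.6 row [8.33, -2.39, 1.91] [-1.517, -4.542, 1.039]
```

>>> jog_arm(
  targets=[
    [8.3,-2.4,1.9,-1.5,-4.5,1.0,8.7],
    [8.3,-2.4,1.9,-1.5,-4.5,1.0,8.7],
    [8.3,-2.4,1.9,-1.5,-4.5,1.0,8.7],
    [8.3,-2.4,1.9,-1.5,-4.5,1.0,8.7],
    [8.3,-2.4,1.9,-1.5,-4.5,1.0,8.7],
    [8.3,-2.4,1.9,-1.5,-4.5,1.0,8.7],
    [8.3,-2.4,1.9,-1.5,-4.5,1.0,8.7],
    [8.3,-2.4,1.9,-1.5,-4.5,1.0,8.7],
    [8.3,-2.4,1.9,-1.5,-4.5,1.0,8.7],
    [0,0,0,0,0,0,8.7],
  ],
)

```text
time: 1.4
position: [0.5396, 0.2925, 0.2855]
tool_rot: [0.472, 1.394, 0.178]
ft_force: [-0.4, 0.0, 0.7]
grip_width: 1.002
```

```bash
python3 - <<'E'
from geo import *
knob=S+.038*u+.062*n
RK=Rz(-n,-y); tgt=T(RK,knob+.12*n); print(get_state()['joint_positions'].round(2),cur()[:3,3])
plan(cur(),tgt)
E
```

```text
[-0.65 -0.03  0.29  1.79 -0.34  1.08 -0.44] [0.53962836 0.29250781 0.28553137]
N 4 ang 26.3 L 141.6 row [6.19, -1.73, 1.42] [-1.107, -3.277, 0.882]
```

>>> jog_arm(
  targets=[
    [6.2,-1.7,1.4,-1.1,-3.3,0.9,8.7],
    [6.2,-1.7,1.4,-1.1,-3.3,0.9,8.7],
    [6.2,-1.7,1.4,-1.1,-3.3,0.9,8.7],
    [6.2,-1.7,1.4,-1.1,-3.3,0.9,8.7],
    [0,0,0,0,0,0,8.7],
    [0,0,0,0,0,0,8.7],
  ],
)

```text
time: 2.15
position: [0.5232, 0.1595, 0.2662]
tool_rot: [0.888, 1.297, -0.067]
ft_force: [-0.4, -0.2, 0.1]
grip_width: 1.001
```

```bash
python3 - <<'E'
from geo import *
snap('wrist','w1')
knob=S+.038*u+.062*n
RK=Rz(-n,-y); tgt=T(RK,knob+.12*n); print(get_state()['joint_positions'].round(2),cur()[:3,3])
plan(cur(),tgt)
E
```

```text
[-0.52 -0.24  0.39  2.03 -0.37  0.97 -0.61] [0.52326466 0.15980135 0.26615878]
N 1 ang 0.7 L 6.6 row [0.57, -0.42, 0.05] [-0.279, -0.474, 0.358]
```

View pics/w1.png

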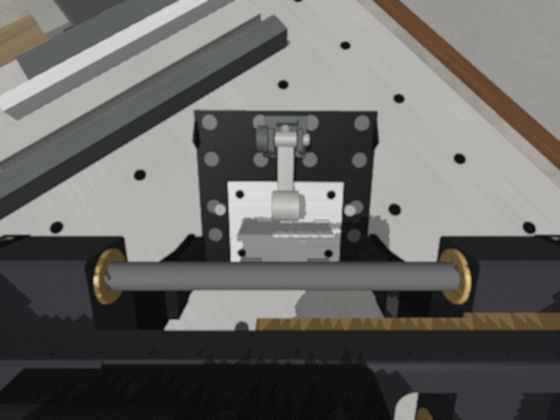

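```bash
cat > meas.py <<'E'
from geo import *
import sys
def rep(fn):
    Q,im=cloud(fn)
    F=np.stack([(Q-S)@u,(Q-S)@y,(Q-S)@n],-1)*1e3
    return F,im
if __name__=='__main__':
    F,im=rep('w1')
    for p in [(285,204),(270,205),(300,205),(286,165),(236,186),(336,186),(222,210),(349,210),(286,196),(286,212),(205,160),(365,160),(205,115),(370,115),(240,232),(330,232),(260,250)]: print(p,F[p[1],p[0]].round(1))
    face=(im.max(2)<50)&(abs(F[...,2])<12)&(abs(F[...,0])<140)&(abs(F[...,1])<95); X=F[face]; print('face h',np.median(X[:,2]),len(X)); A=np.c_[X[:,:2],np.ones(len(X))]
    for _ in range(5):
        c=np.linalg.lstsq(A,X[:,2],rcond=None)[0]; k=abs(X[:,2]-A@c)<3; X=X[k];A=A[k]
    print('face plane',c)
    pl=(im.min(2)>150)&(abs(F[...,2]-6)<5)&(abs(F[...,0])<80)&(abs(F[...,1])<90); X=F[pl]; print('plate',len(X),np.percentile(X,[1,50,99],axis=0).round(1))
    cv2.imwrite('pics/w1c.png',cv2.resize(im[95:270,180:400,::-1],None,fx=3.5,fy=3.4,interpolation=cv2.INTER_CUBIC))
E
python3 meas.py
```

```text
(285, 204) [42.  -0.1 73.3]
(270, 205) [22.7 16.6  4.2]
(300, 205) [ 22.9 -17.8   3.5]
(286, 165) [71.4 -0.9 24.9]
(236, 186) [44.3 55.1  3.6]
(336, 186) [ 45.4 -58.    2.7]
(222, 210) [16.5 71.6  6. ]
(349, 210) [ 18.2 -74.    5.6]
(286, 196) [48.4 -1.  68.2]
(286, 212) [34.4 -1.1 73. ]
(205, 160) [72.7 89.8 -0.8]
(365, 160) [ 74.5 -89.8  -2.2]
(205, 115) [121.2  87.5  -2.3]
(370, 115) [123.  -91.4  -2.7]
(240, 232) [ 3.6 46.1 43.2]
(330, 232) [  3.9 -47.8  40.8]
(260, 250) [-33.   28.5   4.3]
face h -2.509401705645038 7864
face plane [ 5.71115990e-04  1.85556926e-03 -2.52058728e+00]
plate 3766 [[-41.5 -74.1   1.7]
 [ 23.5  18.9   3.6]
 [ 49.6  74.    6.6]]
```

View pics/w1c.png

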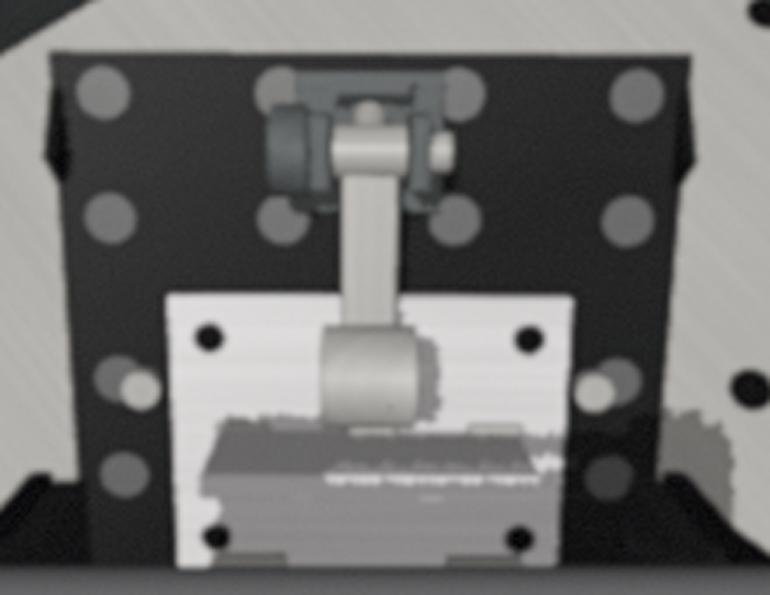

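```bash
sed -i 's/radians(52.5)/radians(52.9)/' plan.py; python3 - <<'E'
import re
open('geo.py','w').write('''from plan import *
S=np.array([0.56193401,0.20420516,0.09153646])-.001*y-.0025*n
H=S+.098*u+.024*n
def knob(th): 
    b=-u*np.cos(th)+n*np.sin(th); o=u*np.sin(th)+n*np.cos(th)
    return H+.06*b+.038*o
RK=Rz(-n,-y)
''')
E
python3 - <<'E'
from geo import *
print(knob(0), knob(0)-S)
plan(cur(),T(RK,knob(0)+.05*n)); plan(cur(),T(RK,knob(0)+.0*n))
E
```

```text
[0.5631512  0.20415678 0.16213225] [-0.00037952 -0.00050181  0.07271591]
N 2 ang 0.3 L 70.1 row [0.11, -0.1, 0.03] [3.485, -0.234, 0.262]
N 3 ang 0.3 L 119.9 row [0.08, -0.07, 0.02] [3.99, -0.155, 0.178]
```

>>> jog_arm(
  targets=[
    [0.3,-0.2,0,2.4,-0.2,0.2,8.7],
    [0,0,0,2.4,-0.1,0.2,8.7],
    [0,0,0,2.2,-0.2,0.1,8.7],
    [0,0,0,0,0,0,8.7],
    [0,0,0,0,0,0,8.7],
  ],
)

```text
time: 2.82
position: [0.5472, 0.1821, 0.2045]
tool_rot: [0.893, 1.294, -0.072]
ft_force: [-0.1, -0.6, -0.2]
grip_width: 1.002
```

```bash
python3 - <<'E'
from geo import *
snap('wrist','w2')
print(get_state()['joint_positions'].round(2))
plan(cur(),T(RK,knob(0)+.0*n))
E
```

```text
[-0.55 -0.13  0.4   2.07 -0.46  0.83 -0.54]
N 2 ang 0.2 L 50.7 row [-0.08, 0.04, -0.0] [2.536, 0.025, -0.052]
```

View pics/w2.png

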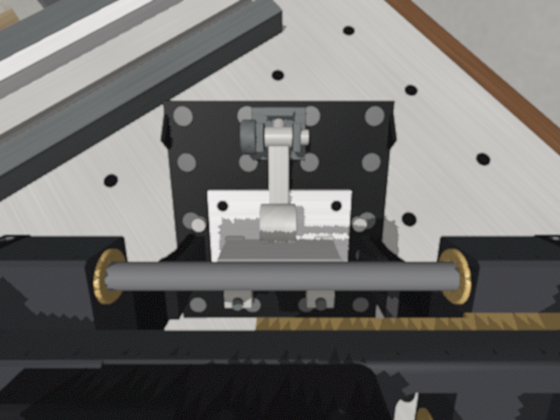

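```bash
python3 - <<'E'
from meas import *
F,im=rep('w2')
for p in [(277,215),(265,215),(289,215),(262,215),(293,215),(277,208),(277,225),(222,206),(336,206),(198,225),(360,225),(186,162),(371,162)]: print(p,F[p[1],p[0]].round(1))
row=F[215,255:300]; print([tuple(r) for r in row[:, [1,2]].round(0)])
face=(im.max(2)<50)&(abs(F[...,2])<12)&(abs(F[...,0]-60)<60)&(abs(F[...,1])<95); print(np.median(F[face][:,2]))
E
```

```text
(277, 215) [46.4  1.2 73.1]
(265, 215) [46.5  9.5 73.5]
(289, 215) [46.6 -7.1 73.8]
(262, 215) [46.8 11.6 74.3]
(293, 215) [46.7 -9.9 74.2]
(277, 208) [50.5  1.2 69.7]
(277, 225) [40.   1.2 75.9]
(222, 206) [35.3 52.4  6.8]
(336, 206) [ 34.9 -51.8   6.4]
(198, 225) [17.5 75.2  8.1]
(360, 225) [ 16.8 -74.7   7. ]
(186, 162) [74.7 83.7  1. ]
(371, 162) [ 74.3 -82.6   0.4]
[(np.float64(23.0), np.float64(6.0)), (np.float64(22.0), np.float64(7.0)), (np.float64(21.0), np.float64(5.0)), (np.float64(20.0), np.float64(6.0)), (np.float64(14.0), np.float64(73.0)), (np.float64(13.0), np.float64(74.0)), (np.float64(12.0), np.float64(75.0)), (np.float64(12.0), np.float64(74.0)), (np.float64(11.0), np.float64(74.0)), (np.float64(10.0), np.float64(73.0)), (np.float64(10.0), np.float64(73.0)), (np.float64(9.0), np.float64(73.0)), (np.float64(8.0), np.float64(75.0)), (np.float64(7.0), np.float64(73.0)), (np.float64(7.0), np.float64(73.0)), (np.float64(6.0), np.float64(74.0)), (np.float64(5.0), np.float64(74.0)), (np.float64(5.0), np.float64(74.0)), (np.float64(4.0), np.float64(73.0)), (np.float64(3.0)
[... 289 characters left out ...]
oat64(-2.0), np.float64(76.0)), (np.float64(-3.0), np.float64(73.0)), (np.float64(-4.0), np.float64(74.0)), (np.float64(-4.0), np.float64(73.0)), (np.float64(-5.0), np.float64(74.0)), (np.float64(-6.0), np.float64(73.0)), (np.float64(-6.0), np.float64(74.0)), (np.float64(-7.0), np.float64(74.0)), (np.float64(-8.0), np.float64(73.0)), (np.float64(-8.0), np.float64(75.0)), (np.float64(-9.0), np.float64(74.0)), (np.float64(-10.0), np.float64(74.0)), (np.float64(-11.0), np.float64(73.0)), (np.float64(-11.0), np.float64(74.0)), (np.float64(-15.0), np.float64(6.0)), (np.float64(-16.0), np.float64(6.0)), (np.float64(-17.0), np.float64(6.0)), (np.float64(-18.0), np.float64(6.0))]
0.15093819743476733
```

>>> jog_arm(
  targets=[
    [0,0,0,1.7,0.1,-0.1,8.7],
    [0,0,0,1.7,0,-0.1,8.0],
    [0,0,0,1.6,0,0,6.0],
    [0,0,0,0.1,0,0,4.0],
  ],
)

```text
time: 3.38
position: [0.5611, 0.2054, 0.1586]
tool_rot: [0.892, 1.297, -0.075]
ft_force: [-0.5, -0.3, -0.8]
grip_width: 0.78
```

>>> jog_arm(
  targets=[
    [0,0,0,0,0,0,3.0],
    [0,0,0,0,0,0,2.6],
    [0,0,0,0,0,0,2.0],
    [0,0,0,0,0,0,1.5],
    [0,0,0,0,0,0,1.5],
    [0,0,0,0,0,0,1.5],
  ],
  squeeze=25,
)

```text
time: 4.12
position: [0.5614, 0.2054, 0.1612]
tool_rot: [0.894, 1.296, -0.073]
ft_force: [-5.7, -1.4, 5.1]
grip_width: 0.293
```

```bash
python3 - <<'E'
from geo import *
s=get_state(); print(s['joint_positions'].round(2),s['ft_force'],s['grip_width']*87)
plan(cur(),T(RK,knob(0)+.0*n))
E
```

```text
[-0.58 -0.04  0.4   2.09 -0.55  0.74 -0.48] [-5.65004539 -1.35665034  5.13858701] 25.52410027013814
N 1 ang 0.2 L 2.4 row [-0.21, -0.06, 0.05] [-0.075, 0.056, 0.216]
```

```bash
cat > arc.py <<'E'
from geo import *
def rows(ths,tilts):
    off=None; out=[]
    def pose(th,ti): return T(R.from_rotvec(y*ti).as_matrix()@RK,knob(th))
    for a,b,c,d in zip(ths[:-1],ths[1:],tilts[:-1],tilts[1:]):
        D=np.linalg.inv(pose(a,c))@pose(b,d)
        out.append(np.r_[np.degrees(R.from_matrix(D[:3,:3]).as_rotvec()),D[:3,3]*100])
    return np.array(out).round(2)+0
th=np.linspace(0,1.6,21); ti=np.minimum(th*np.radians(32)/1.28,np.radians(32))
for r in rows(th,ti): print(r.tolist())
E
python3 arc.py
```

```text
[0.0, 0.0, -2.0, -0.47, 0.32, 0.0]
[0.0, 0.0, -2.0, -0.45, 0.34, 0.0]
[0.0, 0.0, -2.0, -0.44, 0.36, 0.0]
[0.0, 0.0, -2.0, -0.42, 0.38, 0.0]
[0.0, 0.0, -2.0, -0.4, 0.4, 0.0]
[0.0, 0.0, -2.0, -0.38, 0.42, 0.0]
[0.0, 0.0, -2.0, -0.36, 0.44, 0.0]
[0.0, 0.0, -2.0, -0.34, 0.45, 0.0]
[0.0, 0.0, -2.0, -0.32, 0.47, 0.0]
[0.0, 0.0, -2.0, -0.3, 0.48, 0.0]
[0.0, 0.0, -2.0, -0.28, 0.49, 0.0]
[0.0, 0.0, -2.0, -0.26, 0.51, 0.0]
[0.0, 0.0, -2.0, -0.23, 0.52, 0.0]
[0.0, 0.0, -2.0, -0.21, 0.53, 0.0]
[0.0, 0.0, -2.0, -0.19, 0.54, 0.0]
[0.0, 0.0, -2.0, -0.16, 0.54, 0.0]
[0.0, 0.0, 0.0, -0.14, 0.55, 0.0]
[0.0, 0.0, 0.0, -0.09, 0.56, 0.0]
[0.0, 0.0, 0.0, -0.05, 0.57, 0.0]
[0.0, 0.0, 0.0, 0.0, 0.57, 0.0]
```

>>> jog_arm(
  targets=[
    [0,0,-2,-0.47,0.32,0,1.5],
    [0,0,-2,-0.45,0.34,0,1.5],
    [0,0,-2,-0.44,0.36,0,1.5],
    [0,0,-2,-0.42,0.38,0,1.5],
  ],
  squeeze=35,
)

```text
time: 4.62
position: [0.563, 0.2076, 0.1797]
tool_rot: [0.799, 1.359, -0.187]
ft_force: [5.5, 5.3, -12.7]
grip_width: 0.292
```

```bash
python3 - <<'E'
from geo import *
s=get_state(); print(s['ft_force'],s['grip_width']*87); f=s['ft_force']; print(f@u,f@y,f@n)
p=s['position']; print(((p-H)@u,(p-H)@n),np.linalg.norm([(p-H)@u,(p-H)@n]), np.arctan2((p-H)@n,-(p-H)@u)-np.arctan2(38,60))
E
```

```text
[  5.47739242   5.27027494 -12.69595954] 25.437846454459336
-0.361118009434976 -1.1896082285199217 -14.745149724207316
(np.float64(-0.048483115562467184), np.float64(0.05146889660207885)) 0.07070827258587946 0.25069203445516863
```

Finger is following (θ≈0.25, −15 N along the normal). Continue.

>>> jog_arm(
  targets=[
    [0,0,-2,-0.4,0.4,0,1.5],
    [0,0,-2,-0.38,0.42,0,1.5],
    [0,0,-2,-0.36,0.44,0,1.5],
    [0,0,-2,-0.34,0.45,0,1.5],
    [0,0,-2,-0.32,0.47,0,1.5],
    [0,0,-2,-0.3,0.48,0,1.5],
  ],
)

```text
time: 5.38
position: [0.5734, 0.2213, 0.2084]
tool_rot: [0.656, 1.444, -0.352]
ft_force: [-2.0, 0.9, -6.3]
grip_width: 0.297
```

>>> jog_arm(
  targets=[
    [0,0,-2,-0.28,0.49,0,1.5],
    [0,0,-2,-0.26,0.51,0,1.5],
    [0,0,-2,-0.23,0.52,0,1.5],
    [0,0,-2,-0.21,0.53,0,1.5],
    [0,0,-2,-0.19,0.54,0,1.5],
  ],
)

```text
time: 6.0
position: [0.5896, 0.2425, 0.2255]
tool_rot: [0.534, 1.502, -0.483]
ft_force: [-0.4, 3.2, -3.2]
grip_width: 0.296
```

```bash
python3 - <<'E'
from geo import *
s=get_state(); print(s['joint_positions'].round(2),s['grip_width']*87); f=s['ft_force']; print(f@u,f@y,f@n)
p=s['position']; print(((p-H)@u,(p-H)@n),np.linalg.norm([(p-H)@u,(p-H)@n]), np.arctan2((p-H)@n,-(p-H)@u)-np.arctan2(38,60))
E
```

```text
[-0.69  0.27  0.33  1.51 -0.11  1.34 -1.  ] 25.730904511128468
0.2630868876847448 2.21889729943574 -3.9578716422183673
(np.float64(0.013046310547495261), np.float64(0.06706478680709763)) 0.0683219719298495 1.1983602262462127
```

>>> jog_arm(
  targets=[
    [0,0,-2,-0.1,0.54,0,1.5],
    [0,0,0,-0.1,0.55,0,1.5],
    [0,0,0,-0.06,0.56,0,1.5],
    [0,0,0,-0.03,0.57,0,1.5],
    [0,0,0,0,0.55,0,1.5],
    [0,0,0,0,0,0,1.5],
  ],
)

```text
time: 6.75
position: [0.6068, 0.2651, 0.2298]
tool_rot: [0.511, 1.512, -0.507]
ft_force: [0.4, 6.5, -1.0]
grip_width: 0.294
```

```bash
python3 - <<'E'
from geo import *
s=get_state(); print(s['joint_positions'].round(2),s['grip_width']*87); f=s['ft_force']; print(f@u,f@y,f@n)
p=s['position']; print(((p-H)@u,(p-H)@n),np.linalg.norm([(p-H)@u,(p-H)@n]), np.arctan2((p-H)@n,-(p-H)@u)-np.arctan2(38,60))
E
```

```text
[-0.7   0.35  0.32  1.41 -0.11  1.4  -1.02] 25.55127069415666
4.036385436453377 3.5859980503071536 -3.6920636611951414
(np.float64(0.039394568221114215), np.float64(0.05568611471867057)) 0.06821198851953343 1.6219285520092703
```

Release, then rise vertically.

>>> jog_arm(
  targets=[
    [0,0,0,0,0,0,2.8],
    [0,0,0,0,0,0,3.6],
    [0,0,0,0,0,0,5],
    [0,0,0,0,0,0,6.5],
    [0,0,0,-1.5,0,0,8.7],
    [0,0,0,-3,0,0,8.7],
    [0,0,0,-3,0,0,8.7],
    [0,0,0,-1.5,0,0,8.7],
  ],
)

```text
time: 7.75
position: [0.6077, 0.2631, 0.3228]
tool_rot: [0.512, 1.509, -0.508]
ft_force: [-0.0, -0.4, 0.1]
grip_width: 0.969
```

```bash
python3 - <<'E'
from geo import *
snap('wrist','w3'); snap('scene','s3')
s=get_state(); print(s['joint_positions'].round(2),s['position'])
im=load('s3')[1]; cv2.imwrite('pics/s3c.png',cv2.resize(im[200:400,260:460,::-1],None,fx=3,fy=3,interpolation=cv2.INTER_CUBIC))
E
```

```text
[-0.69  0.33  0.33  1.26 -0.11  1.57 -1.03] [0.60781203 0.26324792 0.32221802]
```

View pics/w3.png

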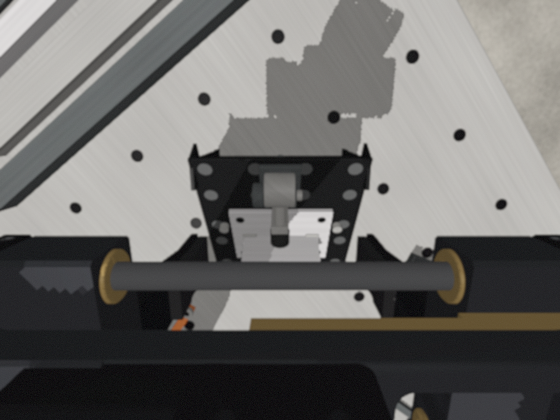

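View pics/s3c.png

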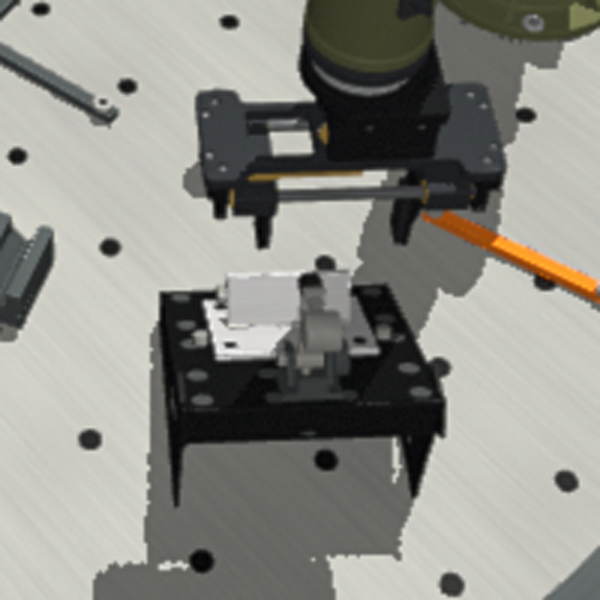

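```bash
python3 - <<'E'
from meas import *
F,im=rep('w3')
for p in [(280,238),(280,242),(280,225),(280,212),(280,190),(240,220),(320,220),(235,212),(327,212),(223,230),(336,230),(300,258),(260,258)]: print(p,F[p[1],p[0]].round(1))
pts=F[(abs(F[...,1])<16)&(F[...,0]<170)&(F[...,0]>60)&(F[...,2]>45)&(F[...,2]<130)]; print(len(pts))
for a in range(80,165,8):
    q=pts[(pts[:,0]>=a)&(pts[:,0]<a+8)]
    if len(q): print(a,q[:,2].max().round(1),np.percentile(q[:,2],95).round(1),len(q))
Fs,_=rep('s3')
pts=Fs[(abs(Fs[...,1])<16)&(Fs[...,0]<170)&(Fs[...,0]>60)&(Fs[...,2]>45)&(Fs[...,2]<130)]; print(len(pts))
for a in range(80,165,8):
    q=pts[(pts[:,0]>=a)&(pts[:,0]<a+8)]
    if len(q): print(a,q[:,2].max().round(1),np.percentile(q[:,2],95).round(1),len(q))
plan(cur(),T(Rz(-n,u),S+.046*n+.09*n))
print(S+.136*n)
E
```

```text
(280, 238) [109.9   0.2  92.5]
(280, 242) [106.    0.2  94.2]
(280, 225) [119.6   0.2  85.3]
(280, 212) [1.326e+02 1.000e-01 8.120e+01]
(280, 190) [ 1.605e+02 -1.000e-01  8.230e+01]
(240, 220) [34.3 52.   6. ]
(320, 220) [ 33.8 -50.5   6.1]
(235, 212) [49.7 56.7  6. ]
(327, 212) [ 48.3 -58.    5.4]
(223, 230) [16.4 76.1  7.9]
(336, 230) [ 14.8 -73.2   7.4]
(300, 258) [  3.9 -24.4  43.8]
(260, 258) [ 4.2 26.3 43.8]
1756
96 95.9 95.1 87
104 94.3 93.7 158
112 92.3 89.9 265
120 87.2 86.1 92
128 83.1 82.6 85
136 84.5 84.4 45
144 86.5 86.4 160
152 86.7 86.1 294
160 83.4 82.5 570
281
96 96.0 95.9 9
104 97.8 95.3 28
112 95.3 93.2 26
120 93.1 91.3 26
128 84.1 83.8 8
136 85.3 84.5 9
144 87.2 87.1 12
152 89.1 88.4 47
160 89.0 85.8 104
N 11 ang 94.5 L 187.0 row [-7.97, -2.26, 2.28] [0.712, -1.278, -1.181]
[0.52005811 0.1471775  0.20475088]
```

```bash
python3 - <<'E'
from meas import *
T1=T(Rz(-n,u),S+.15*n); T0=cur(); plan(T0,T1,11)
D=np.real(expm(logm(np.linalg.inv(T0)@T1)/11)); X=T0
for i in range(12):
    F=[]
    for dz in(-.058,.058,0): 
        q=X[:3,:3]@[.019,0,dz]+X[:3,3]-S; F.append(np.round([q@u*1e3,q@y*1e3,q@n*1e3]))
    print(i,F); X=X@D
E
```

```text
N 11 ang 94.5 L 185.8 row [-7.97, -2.26, 2.28] [0.59, -1.317, -1.201]
0 [array([176.,  58., 142.]), array([175., -58., 143.]), array([176.,   0., 142.])]
1 [array([154.,  69., 146.]), array([170., -46., 142.]), array([162.,  11., 144.])]
2 [array([131.,  76., 149.]), array([163., -35., 141.]), array([147.,  21., 145.])]
3 [array([107.,  80., 151.]), array([154., -25., 141.]), array([131.,  28., 146.])]
4 [array([ 83.,  81., 153.]), array([145., -16., 141.]), array([114.,  32., 147.])]
5 [array([ 58.,  78., 154.]), array([134.,  -9., 140.]), array([ 96.,  35., 147.])]
6 [array([ 35.,  72., 153.]), array([122.,  -3., 140.]), array([ 78.,  35., 146.])]
7 [array([ 12.,  63., 151.]), array([109.,   1., 139.]), array([ 61.,  32., 145.])]
8 [array([ -9.,  51., 148.]), array([ 96.,   3., 138.]), array([ 44.,  27., 143.])]
9 [array([-28.,  36., 144.]), array([ 83.,   4., 136.]), array([ 28.,  20., 140.])]
10 [array([-44.,  19., 138.]), array([ 71.,   3., 134.]), array([ 13.,  11., 136.])]
11 [array([-58.,  -0., 131.]), array([ 58.,  -0., 131.]), array([  0.,  -0., 131.])]
```

>>> jog_arm(
  targets=[
    [-8.0,-2.3,2.3,0.6,-1.3,-1.2,8.7],
    [-8.0,-2.3,2.3,0.6,-1.3,-1.2,8.7],
    [-8.0,-2.3,2.3,0.6,-1.3,-1.2,8.7],
    [-8.0,-2.3,2.3,0.6,-1.3,-1.2,8.7],
    [-8.0,-2.3,2.3,0.6,-1.3,-1.2,8.7],
    [-8.0,-2.3,2.3,0.6,-1.3,-1.2,8.7],
    [-8.0,-2.3,2.3,0.6,-1.3,-1.2,8.7],
    [-8.0,-2.3,2.3,0.6,-1.3,-1.2,8.7],
    [-8.0,-2.3,2.3,0.6,-1.3,-1.2,8.7],
    [-8.0,-2.3,2.3,0.6,-1.3,-1.2,8.7],
  ],
)

```text
time: 9.1
position: [0.5103, 0.1566, 0.2236]
tool_rot: [-0.386, 1.008, 0.736]
ft_force: [-0.2, -0.7, -0.1]
grip_width: 0.998
```

>>> jog_arm(
  targets=[
    [-8.0,-2.3,2.3,0.6,-1.3,-1.2,8.7],
    [0,0,0,0,0,0,8.7],
    [0,0,0,0,0,0,8.7],
  ],
)

```text
time: 9.48
position: [0.5146, 0.1443, 0.2137]
tool_rot: [-0.464, 0.937, 0.842]
ft_force: [0.6, -0.4, 0.1]
grip_width: 1.002
```

```bash
python3 - <<'E'
from meas import *
snap('wrist','w4'); print(get_state()['joint_positions'].round(2))
plan(cur(),T(Rz(-n,u),S+.15*n),1)
E
```

```text
[-0.77 -0.28  0.64  2.13 -0.31  0.86  0.97]
N 1 ang 0.1 L 4.3 row [0.05, 0.06, -0.08] [-0.336, -0.27, -0.049]
```

View pics/w4.png

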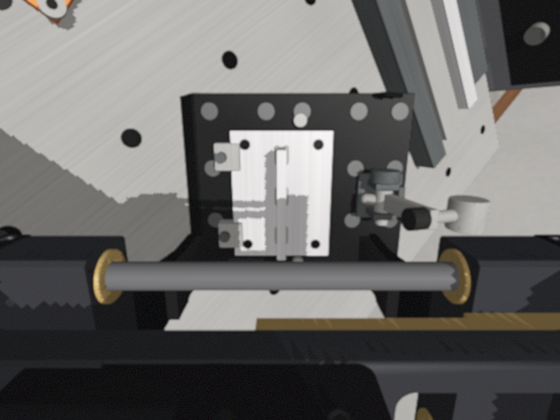

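```bash
python3 - <<'E'
from meas import *
F,im=rep('w4')
r=F[(F[...,2]>42)&(F[...,2]<60)&(abs(F[...,0])<20)&(abs(F[...,1])<60)]
print('ribtop',np.percentile(r,[2,50,98],axis=0).round(1), len(r))
for p in [(245,145),(318,145),(248,243),(315,244),(300,120),(230,157),(415,217)]: print(p,F[p[1],p[0]].round(1))
face=(im.max(2)<50)&(abs(F[...,2])<12)&(F[...,0]<120)&(F[...,0]>-90)&(abs(F[...,1])<95); X=F[face]
c=np.linalg.lstsq(np.c_[X[:,:2],np.ones(len(X))],X[:,2],rcond=None)[0]; print(c,len(X))
# rib line slope
c=np.polyfit(r[:,1],r[:,0],1); print(c)
plan(cur(),T(Rz(-n,u),S+.054*n),1)
E
```

```text
ribtop [[ -4.1 -46.4  49.5]
 [ -0.5   4.3  51.1]
 [  3.2  49.7  52.4]] 1003
(245, 145) [-35.7  51.7   6.3]
(318, 145) [35.8 51.7  5.7]
(248, 243) [-35.6 -50.4   7.2]
(315, 244) [ 35.6 -51.7   6.9]
(300, 120) [17.7 75.3  6.8]
(230, 157) [-49.6  40.9  13.9]
(415, 217) [98.4  5.3 95.4]
[ 0.00295165 -0.00173847  0.12682786] 7574
[-0.00115091 -0.51272456]
N 1 ang 0.1 L 92.7 row [0.05, 0.06, -0.08] [9.264, -0.284, -0.059]
```

>>> jog_arm(
  targets=[
    [0,0,0,2,-0.1,-0.1,8.7],
    [0,0,0,2.5,-0.1,0,8.7],
    [0,0,0,2.5,-0.1,0,6.5],
    [0,0,0,1.6,0,0,5],
    [0,0,0,0.5,0,0,3.5],
    [0,0,0,0,0,0,2.5],
  ],
)

```text
time: 10.28
position: [0.546, 0.1801, 0.1364]
tool_rot: [-0.466, 0.936, 0.843]
ft_force: [1.4, 0.4, 0.4]
grip_width: 0.629
```

```bash
python3 - <<'E'
from meas import *
s=get_state(); print(s['joint_positions'].round(2),s['grip_width']*87,s['ft_force'])
plan(cur(),T(Rz(-n,u),S+.054*n-.0005*u),1)
E
```

```text
[-0.86 -0.07  0.74  2.16 -0.55  0.71  1.17] 54.7380065815015 [1.37620464 0.35565789 0.35217975]
N 1 ang 0.1 L 2.0 row [0.08, 0.07, -0.07] [0.182, 0.081, 0.017]
```

>>> jog_arm(
  targets=[
    [0,0,0,0.3,0.1,0,2.5],
    [0,0,0,0,0,0,2],
    [0,0,0,0,0,0,1.5],
    [0,0,0,0,0,0,0.6],
    [0,0,0,0,0,0,0.3],
    [0,0,0,0,0,0,0.3],
    [0,0,0,0,0,0,0.3],
  ],
  squeeze=20,
)

```text
time: 11.15
position: [0.5463, 0.1813, 0.1337]
tool_rot: [-0.466, 0.935, 0.842]
ft_force: [-0.6, 0.1, -0.5]
grip_width: 0.04
```

```bash
python3 - <<'E'
from meas import *
s=get_state(); f=s['ft_force']; print(s['grip_width']*87,f@u,f@y,f@n)
plan(cur(),T(Rz(-n,u),S+.054*n-.0005*u),1)
E
```

```text
3.4426565366828012 -0.5194583533550248 0.546641280357887 -0.2736049563548155
N 1 ang 0.1 L 1.3 row [0.04, 0.09, -0.05] [-0.104, 0.032, 0.066]
```

```bash
python3 - <<'E'
from meas import *
snap('wrist','w5'); snap('scene','s5'); 
im=load('s5')[1]; cv2.imwrite('pics/s5c.png',cv2.resize(im[240:380,290:430,::-1],None,fx=4.2,fy=4.2,interpolation=cv2.INTER_CUBIC))
E
```

```text
(no output)
```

View pics/w5.png

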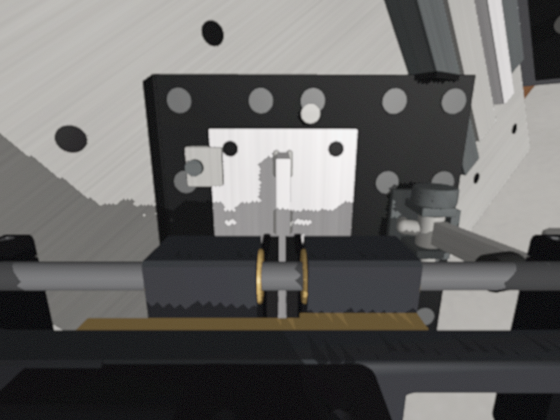

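View pics/s5c.png

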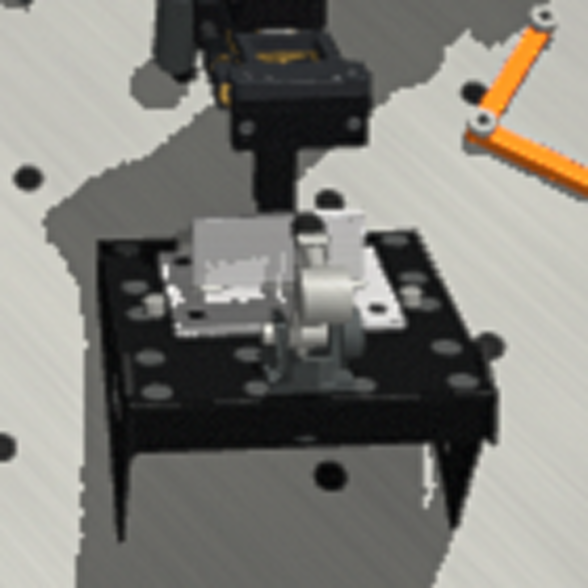

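```bash
python3 - <<'E'
from meas import *
for fn in ('w4','w5'):
    s,im,d,ci=load(fn); print(fn,s['grip_width'],d[277,108:116:3],d[277,262],d[275,280],d[275,450],d[277,304])
F,im=rep('w5')
for p in [(283,170),(283,200),(283,225),(283,236),(283,245),(270,245),(296,245),(230,150),(336,150),(230,200)]: print(p,F[p[1],p[0]].round(1))
r=F[(F[...,2]>42)&(F[...,2]<60)&(abs(F[...,0])<20)&(abs(F[...,1])<60)]
print('ribtop',np.percentile(r,[2,50,98],axis=0).round(1), len(r))
im=load('w5')[1]; cv2.imwrite('pics/w5c.png',cv2.resize(im[120:330,200:370,::-1],None,fx=4,fy=2.8,interpolation=cv2.INTER_CUBIC))
E
```

```text
w4 1.0019542632079537 [0.08258081 0.08320901 0.08124981] 0.082909845 0.08316794 0.08246148 0.08183009
w5 0.03957076478945749 [0.08300518 0.08282999 0.08260664] 0.082992576 0.08333959 0.08356572 0.07895045
(283, 170) [-0.5 44.4 52.6]
(283, 200) [-0.4 27.4 51.5]
(283, 225) [-0.4 12.3 50.3]
(283, 236) [-0.4  5.8 50.9]
(283, 245) [-0.3  0.2 50.9]
(270, 245) [-7.2  8.4 70.9]
(296, 245) [ 6.   9.8 74.3]
(230, 150) [-36.5  51.3   5.3]
(336, 150) [36.1 51.4  5.7]
(230, 200) [-37.7  16.3   6.6]
ribtop [[ -4.8 -45.1  49.7]
 [ -0.9  20.5  51.1]
 [  3.1  50.2  58.2]] 1550
```

View pics/w5c.png

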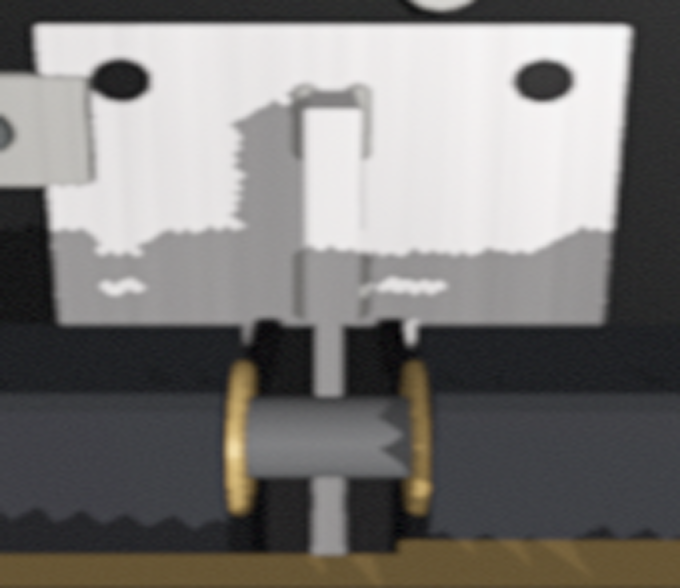

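```bash
python3 - <<'E'
from meas import *
F,im=rep('s5')
for p in [(355,287),(355,289),(355,290),(355,292),(350,275),(357,275),(340,295),(372,293),(340,297),(340,292)]: print(p,F[p[1],p[0]].round(1))
s=load('s5')[0]; print(((s['position']-S)@u,(s['position']-S)@y,(s['position']-S)@n))
K=np.array(load('s5')[3]['intrinsics']);Mi=np.linalg.inv(W(load('s5')[3],s))
def pj(a,b,c):
    X=S+a*u+b*y+c*n; q=Mi[:3,:3]@X+Mi[:3,3]; return (K[0,0]*q[0]/-q[2]+K[0,2],K[1,1]*q[1]/q[2]+K[1,2])
for c in ((0,0,.055),(0,0,.036),(.01,0,.036),(0.004,-.05,.051),(0.004,.05,.051)): print(c,np.round(pj(*c),1))
E
python3 - <<'E'
import cv2,pickle
im=pickle.load(open('pics/s5.pkl','rb'))[1]; cv2.imwrite('pics/s5d.png',cv2.resize(im[260:320,325:385,::-1],None,fx=10,fy=10,interpolation=cv2.INTER_NEAREST))
E
```

```text
(355, 287) [11.6 -2.8 66.7]
(355, 289) [14.5 -3.2 62.8]
(355, 290) [ 9.  -2.4 57.7]
(355, 292) [ 1.8 -1.2 49.2]
(350, 275) [ 86.4 -26.  129. ]
(357, 275) [ 87.4 -10.3 128.8]
(340, 295) [  2.5 -38.1  43. ]
(372, 293) [ 0.8 40.8 44.5]
(340, 297) [  4.7 -38.4  38.7]
(340, 292) [  0.9 -37.9  50.3]
(np.float64(-0.0011373499271158697), np.float64(-0.00031817951624899427), np.float64(0.052957168797484286))
(0, 0, 0.055) [355.4 289.5]
(0, 0, 0.036) [355.3 296.7]
(0.01, 0, 0.036) [356.  298.4]
(0.004, -0.05, 0.051) [335.2 292.4]
(0.004, 0.05, 0.051) [376.  290.9]
```

View pics/s5d.png

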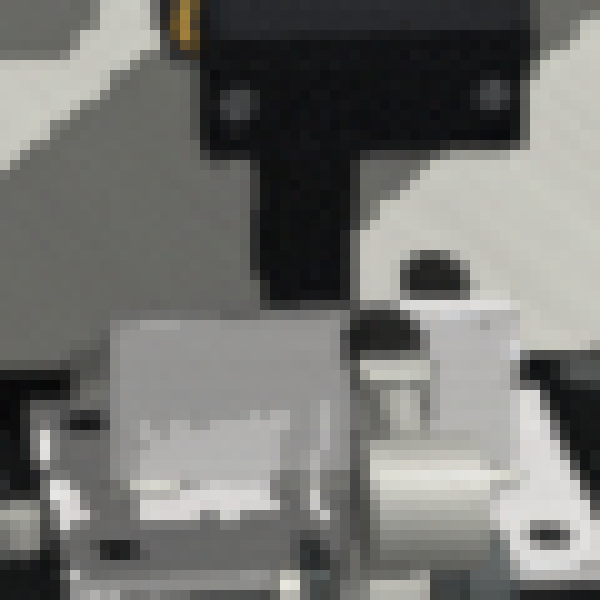

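```bash
python3 - <<'E'
from meas import *
F,im=rep('s5')
for p in [(348,264),(360,264),(374,264),(348,273),(360,273),(374,273),(355,278),(355,282),(355,285),(355,288),(353,288),(357,288),(350,250),(370,250)]: print(p,F[p[1],p[0]].round(1), im[p[1],p[0]])
F,im=rep('w5')
for p in [(265,240),(268,250),(268,258),(300,250),(297,240),(262,242),(200,250),(360,250),(283,300),(283,315)]: print(p,F[p[1],p[0]].round(1))
E
```

```text
(348, 264) [ 93.6 -31.6 158.4] [19 18 21]
(360, 264) [ 92.   -4.5 156.8] [18 19 20]
(374, 264) [ 93.   26.8 156. ] [16 16 17]
(348, 273) [ 83.7 -30.2 132.9] [27 26 27]
(360, 273) [ 88.1  -3.6 133.7] [20 20 21]
(374, 273) [ 86.2  28.4 131.7] [10 11 14]
(355, 278) [13.6 -3.3 91. ] [18 19 19]
(355, 282) [ 9.9 -2.6 79. ] [13 16 15]
(355, 285) [15.1 -3.4 73.4] [17 17 17]
(355, 288) [ 7.6 -2.2 62.3] [14 14 15]
(353, 288) [11.8 -7.7 64.4] [17 17 19]
(357, 288) [10.4  2.3 63.4] [14 16 17]
(350, 250) [ 21.9 -16.9 165.7] [39 41 45]
(370, 250) [-265.2   83.3   60.9] [102 103  98]
(265, 240) [-9.9  9.8 67.7]
(268, 250) [-7.8  9.2 79.4]
(268, 258) [-7.5  8.3 86.7]
(300, 250) [ 7.7  9.7 80.6]
(297, 240) [ 6.9  9.3 66.4]
(262, 242) [-11.3   9.8  70.4]
(200, 250) [-23.3  35.7 141.6]
(360, 250) [ 19.5  36.2 142.7]
(283, 300) [ -0.2 -36.   50.9]
(283, 315) [ -0.2 -46.9  50.5]
```

>>> jog_arm(
  targets=[
    [0,0,0,0,0,0,4],
    [0,0,0,0,0,0,4],
    [0,0,0,0,0,0,4],
    [0,0,0,0.5,0,0,4],
    [0,0,0,0.6,0,0,4],
    [0,0,0,0.6,0,0,4],
    [0,0,0,0.5,0,0,4],
  ],
)

```text
time: 12.12
position: [0.5533, 0.1908, 0.1144]
tool_rot: [-0.466, 0.936, 0.842]
ft_force: [-0.1, 0.1, 0.2]
grip_width: 0.461
```

>>> jog_arm(
  targets=[
    [0,0,0,0,0,0,2.5],
    [0,0,0,0,0,0,1.5],
    [0,0,0,0,0,0,0.6],
    [0,0,0,0,0,0,0.3],
    [0,0,0,0,0,0,0.3],
    [0,0,0,0,0,0,0.3],
  ],
  squeeze=20,
)

```text
time: 12.88
position: [0.5534, 0.1906, 0.1153]
tool_rot: [-0.465, 0.935, 0.842]
ft_force: [-1.6, -1.6, 2.0]
grip_width: 0.091
```

```bash
python3 - <<'E'
from meas import *
s=get_state(); f=s['ft_force']; print(s['grip_width']*87,f@u,f@y,f@n, s['joint_positions'].round(2))
p=s['position']-S;print(p@u,p@y,p@n)
snap('scene','s6');im=load('s6')[1]; cv2.imwrite('pics/s6c.png',cv2.resize(im[240:380,290:430,::-1],None,fx=4.2,fy=4.2,interpolation=cv2.INTER_CUBIC))
E
```

```text
7.943355268020042 -0.8684477560038398 0.31735091496646783 2.9030734850547 [-0.88 -0.01  0.75  2.17 -0.65  0.67  1.25]
-0.0009715120286344891 -0.00037500539743072264 0.031139481984501338
```

View pics/s6c.png

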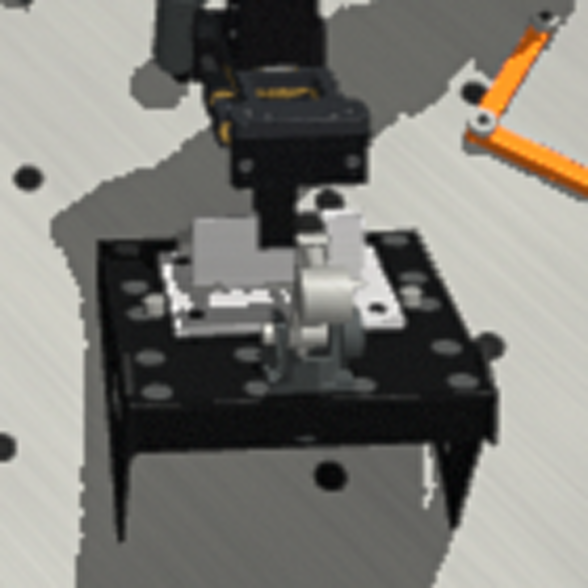

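>>> jog_arm(
  targets=[
    [0,0,0,0,0,0,0.3],
    [0,0,0,-0.05,0,0,0.3],
    [0,0,0,-0.03,0,0.2,0.3],
    [0,0,0,0,0,0.3,0.3],
    [0,0,0,0,0,0.3,0.3],
    [0,0,0,0,0,0.3,0.3],
  ],
  squeeze=45,
)

```text
time: 13.68
position: [0.5586, 0.1979, 0.1215]
tool_rot: [-0.466, 0.936, 0.843]
ft_force: [-0.2, 0.7, -3.1]
grip_width: 0.085
```

```bash
python3 - <<'E'
from meas import *
s=get_state(); f=s['ft_force']; print(s['grip_width']*87,f@u,f@y,f@n)
p=s['position']-S;print(p@u,p@y,p@n)
snap('wrist','w6')
F,im=rep('w6'); 
pl=(im.min(2)>120)&(abs(F[...,2]-6)<5)&(abs(F[...,0]-10)<80)&(F[...,1]>20)&(F[...,1]<62); X=F[pl]; print(np.percentile(X,[1,50,99],axis=0).round(1))
E
```

```text
7.437079333986313 -1.2637599787974736 0.5264418198784473 -2.830730278015846
0.009965156220050038 -0.0001602722795087729 0.03166103019150414
[[-39.3  20.5   5. ]
 [ 10.8  41.7   6.6]
 [ 58.6  61.6   8.6]]
```

View pics/w6.png

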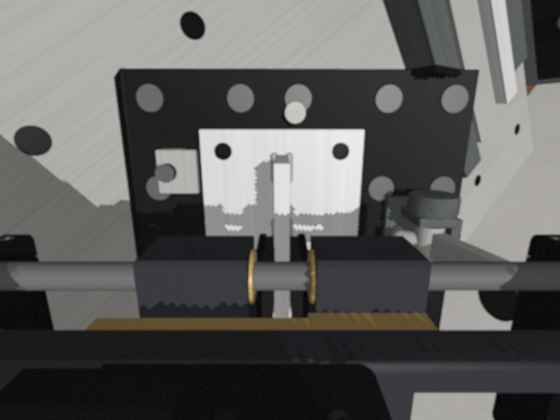

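>>> jog_arm(
  targets=[
    [0,0,0,0,0,0.3,0.3],
    [0,0,0,0,0,0.3,0.3],
    [0,0,0,0,0,0.1,0.3],
    [0,0,0,-0.3,0,0,0.3],
    [0,0,0,-0.5,0,0,0.3],
    [0,0,0,-0.8,0,0,0.3],
    [0,0,0,-1.2,0,0,0.3],
  ],
)

```text
time: 14.6
position: [0.5529, 0.1902, 0.1494]
tool_rot: [-0.466, 0.936, 0.842]
ft_force: [1.0, 0.3, -2.5]
grip_width: 0.09
```

```bash
python3 - <<'E'
from meas import *
s=get_state(); f=s['ft_force']; print(s['grip_width']*87,f@u,f@y,f@n,s['joint_positions'].round(2))
p=s['position']-S;print(p@u,p@y,p@n)
snap('scene','s7');im=load('s7')[1]; cv2.imwrite('pics/s7c.png',cv2.resize(im[220:380,270:430,::-1],None,fx=3.7,fy=3.7,interpolation=cv2.INTER_CUBIC))
E
```

```text
7.821364052471437 -0.5982970530341754 -0.5722505806225234 -2.560560787046418 [-0.88 -0.07  0.73  2.13 -0.53  0.72  1.13]
0.01659981075732999 -0.0002636976453910285 0.06035181788923371
```

View pics/s7c.png

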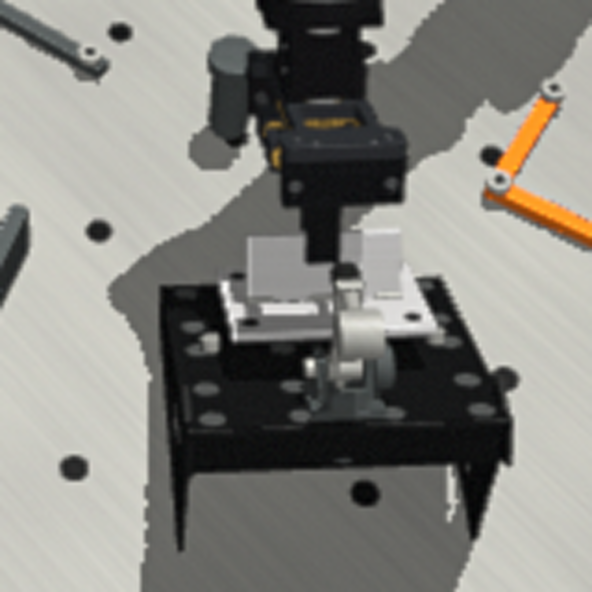

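```bash
python3 - <<'E'
from h import *
outs=[]
for fn,cor in(('top0',(.0005,.0028)),('scene0',(-.0013,.0002))):
    s,im,d,ci=load(fn);K=np.array(ci['intrinsics']);Mi=np.linalg.inv(W(ci,s))
    X,Y=np.meshgrid(np.arange(.38,.56,.0004)[::-1],np.arange(-.36,-.09,.0004)[::-1],indexing='ij')
    P=np.stack([X-cor[0],Y-cor[1],np.full_like(X,.012)],-1)@Mi[:3,:3].T+Mi[:3,3]
    px=(K[0,0]*P[...,0]/-P[...,2]+K[0,2]).astype(np.float32);py=(K[1,1]*P[...,1]/P[...,2]+K[1,2]).astype(np.float32)
    o=cv2.remap(im[:,:,::-1].copy(),px,py,cv2.INTER_CUBIC); cv2.imwrite(f'pics/sq_{fn}.png',o); print(o.shape,X[0,0],Y[0,0])
    # sub-pixel: sample gray
    g=cv2.cvtColor(o,cv2.COLOR_BGR2GRAY).astype(float)
    np.save(f'pics/sqg_{fn}.npy',g)
E
```

```text
(451, 675, 3) 0.5600000000000052 -0.09039999999999226
(451, 675, 3) 0.5600000000000052 -0.09039999999999226
```

View pics/sq_top0.png

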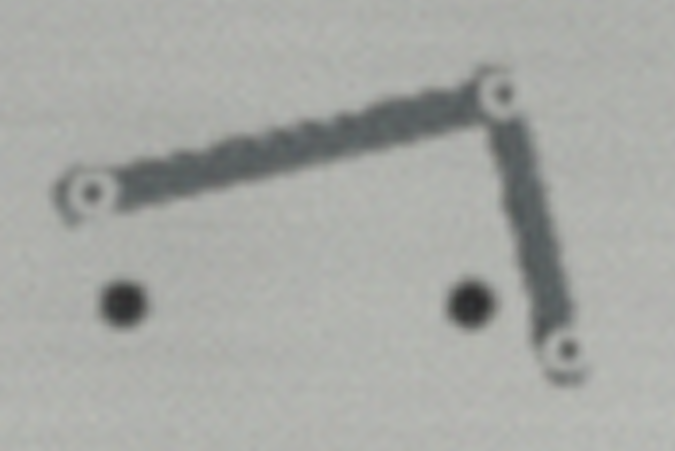

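View pics/sq_scene0.png

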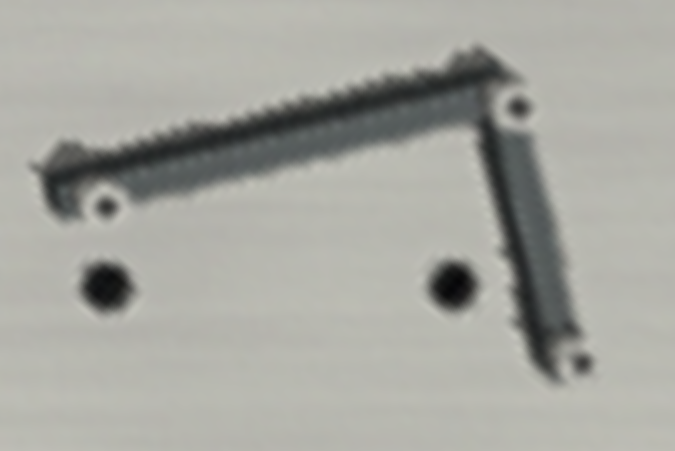

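```bash
python3 - <<'E'
import numpy as np
x0,y0,s=.56,-.0904,.0004
def w(c,r): return np.array([x0-r*s,y0-c*s])
g=np.load('pics/sqg_scene0.npy'); gt=np.load('pics/sqg_top0.npy')
def fall(v,th):  # last index (from far end) where below thr, subpixel, scanning from table side
    for i in range(len(v)-2,0,-1):
        if v[i]<th<=v[i+1]: return i+(th-v[i])/(v[i+1]-v[i])
def line(P):
    P=np.array(P);c=np.median(P,0)
    for _ in range(4):
        m=P.mean(0);d=np.linalg.svd(P-m)[2][0];r=abs((P-m)@[-d[1],d[0]]);P=P[r<=max(np.percentile(r,85),.0003)]
    return P.mean(0),d,np.degrees(np.arctan2(d[1],d[0]))%180,r.std(),len(P)
for nm,G in(('scene',g),('top',gt)):
    th=140
    L=[]
    for c in range(150,460,4):
        top=int(213-(c-120)*86/360)-35
        v=G[top:top+75,c]; k=fall(v,th)
        if k: L.append(w(c,top+k))
    Sx=[]
    for r in range(160,320,4):
        cc=int(490+(r-130)*.25); v=G[r,cc-40:cc+25][::-1]
        k=fall(v,th)
        if k: Sx.append(w(cc+24-k,r))
    Lo=[]
    for r in range(160,320,4): # outer right
        cc=int(530+(r-130)*.25); v=G[r,cc-25:cc+35]; k=fall(v,th)
        if k: Lo.append(w(cc-25+k,r))
    a=line(L);b=line(Sx);o=line(Lo)
    print(nm,'long',a,'\n short in',b,'\n short out',o)
    nrm=np.array([-b[1][1],b[1][0]]); print('short width',abs((o[0]-b[0])@nrm))
    M=np.c_[a[1],-b[1]]; t=np.linalg.solve(M,b[0]-a[0]); print('corner',a[0]+a[1]*t[0])
    M=np.c_[a[1],-o[1]]; t=np.linalg.solve(M,o[0]-a[0]); print('outer corner',a[0]+a[1]*t[0])
E
```

```text
scene long (array([ 0.4950519 , -0.21232727]), array([ 0.23660022, -0.97160709]), np.float64(103.6859688265634), np.float64(8.557754296163412e-05), 44) 
 short in (array([ 0.47176   , -0.28848163]), array([-0.97495342, -0.22240916]), np.float64(12.85057428194446), np.float64(0.00018427388473742933), 20) 
 short out (array([ 0.45968   , -0.31406312]), array([-0.97397639, -0.22664947]), np.float64(13.099891915561528), np.float64(0.0001407419686927219), 20)
short width 0.02225405362164237
corner [ 0.51139481 -0.27944003]
outer corner [ 0.51660051 -0.30081741]
top long (array([ 0.49341241, -0.21424   ]), array([ 0.23882512, -0.97106259]), np.float64(103.81720844559293), np.float64(8.323632188470414e-05), 60) 
 short in (array([ 0.46424   , -0.29573143]), array([-0.97315344, -0.23015731]), np.float64(13.306333189755748), np.float64(0.00016416927423570094), 20) 
 short out (array([ 0.464192  , -0.31282312]), array([-0.97192497, -0.23529102]), np.float64(13.60877780997538), np.float64(9.120395048625658e-05), 25)
short width 0.016621794436313172
corner [ 0.51074928 -0.28473167]
outer corner [ 0.51465368 -0.30060697]
```

```bash
cat >> geo.py <<'E'
ys=np.radians(13.65); SX=np.array([np.cos(ys),np.sin(ys),0]); SY=np.array([-np.sin(ys),np.cos(ys),0]); C=np.array([.5131,-.2871,0])
RP=Rz(-zz,SX)
def sq(x,yy,z): return C+SX*x+SY*yy+zz*z
E
python3 - <<'E'
from geo import *
A=T(Rz(-zz,uh),[.53,.12,.24]); plan(cur(),A)
A2=T(Rz(-zz,np.array([np.cos(.6),np.sin(.6),0])),[.50,.0,.24])
B=T(RP,sq(-.06,.075,.16)); print(B[:3,3]); plan(A,B)
E
```

```text
N 4 ang 32.2 L 115.4 row [-0.0, 8.05, 0.0] [-2.72, -0.576, -0.885]
[ 0.43709541 -0.22837776  0.16      ]
N 9 ang 39.2 L 369.3 row [4.36, 0.0, 0.0] [0.889, -2.604, -3.147]
```

>>> jog_arm(
  targets=[
    [0,0,0,-1.5,0,0,0.3],
    [0,5,0,-2.5,-0.4,-0.6,0.3],
    [0,7,0,-2.5,-0.5,-0.9,0.3],
    [0,7,0,-2.5,-0.5,-0.9,0.3],
    [0,7,0,-2.0,-0.5,-0.9,0.3],
    [0,6.2,0,-1.5,-0.4,-0.8,0.3],
    [0,0,0,0,0,0,0.3],
  ],
)

```text
time: 15.52
position: [0.5216, 0.11, 0.2506]
tool_rot: [-0.723, 1.446, 0.722]
ft_force: [0.7, 0.2, -2.0]
grip_width: 0.084
```

```bash
python3 - <<'E'
from geo import *
B=T(RP,sq(-.06,.075,.16)); print(cur()[:3,3],get_state()['joint_positions'].round(2)); plan(cur(),B)
E
```

```text
[0.52156569 0.11003584 0.25058701] [-0.85  0.05  0.62  1.71 -0.03  1.39  0.7 ]
N 9 ang 39.4 L 360.4 row [4.38, 0.01, 0.01] [1.007, -2.563, -3.008]
```

>>> jog_arm(
  targets=[
    [2,0,0,0.3,-1.2,-1.5,0.3],
    [4.4,0,0,0.8,-2.6,-3.0,0.3],
    [4.4,0,0,1.0,-2.6,-3.0,0.3],
    [4.4,0,0,1.0,-2.6,-3.0,0.3],
    [4.4,0,0,1.0,-2.6,-3.0,0.3],
    [4.4,0,0,1.0,-2.6,-3.0,0.3],
    [4.4,0,0,1.0,-2.6,-3.0,0.3],
    [4.4,0,0,1.0,-2.6,-3.0,0.3],
    [4.4,0,0,1.0,-2.6,-3.0,0.3],
    [2.4,0,0,1.0,-1.3,-1.6,0.3],
  ],
)

```text
time: 16.77
position: [0.4318, -0.2361, 0.1583]
tool_rot: [-0.175, 1.565, 0.175]
ft_force: [-0.1, 0.3, -2.3]
grip_width: 0.088
```

>>> jog_arm(
  targets=[
    [0,0,0,0,0,0,0.3],
    [0,0,0,0,0,0,0.3],
  ],
)

```text
time: 17.02
position: [0.4361, -0.2308, 0.1594]
tool_rot: [-0.184, 1.564, 0.184]
ft_force: [-0.2, -0.1, -2.1]
grip_width: 0.088
```

```bash
python3 - <<'E'
from geo import *
B=T(RP,sq(-.06,.075,.12)); print(cur()[:3,3],get_state()['joint_positions'].round(2)); plan(cur(),B)
snap('wrist','w8'); snap('scene','s8'); im=load('s8')[1]; cv2.imwrite('pics/s8c.png',cv2.resize(im[100:280,150:350,::-1],None,fx=3.5,fy=3.3,interpolation=cv2.INTER_CUBIC))
E
```

```text
[ 0.43608756 -0.23082614  0.15937406] [-0.5   0.01  0.95  1.94 -0.01  1.2   0.69]
N 1 ang 0.2 L 39.5 row [-0.22, -0.04, 0.01] [3.937, 0.216, 0.158]
```

View pics/s8c.png

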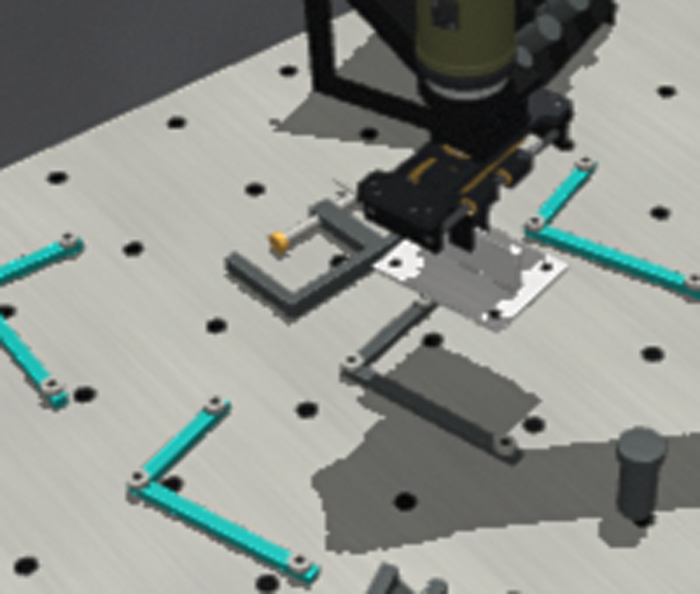

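View pics/w8.png

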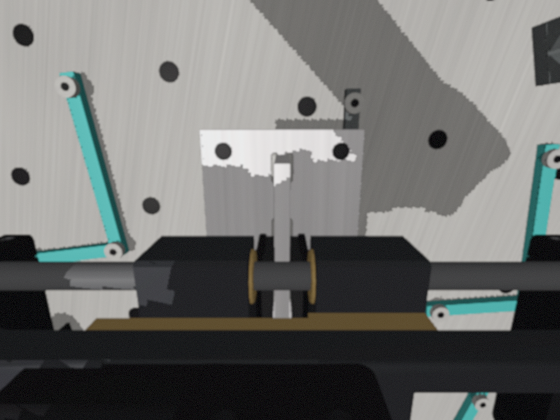

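```bash
python3 - <<'E'
from geo import *
Q,im=cloud('w8')
def s_(p): d=p-C; return np.round([d@SX*1e3,d@SY*1e3,d[2]*1e3],1)
for p in [(354,103),(346,97),(362,97),(347,115),(362,115),(354,120),(340,300)]: print(p,s_(Q[p[1],p[0]]),im[p[1],p[0]])
for r in (92,112,116,120,124):
    b=[c for c in range(335,375) if im[r,c].max()<95]; print(r,b[0] if b else 0,b[-1] if b else 0, s_(Q[r,b[0]]) if b else '',s_(Q[r,b[-1]]) if b else '')
M=cur(); pl=(im.min(2)>85)
for p in [(203,135),(360,135),(224,151),(341,151),(283,172),(275,172),(291,172)]:
    q=np.linalg.inv(M)@np.r_[Q[p[1],p[0]],1]; print('tool',p,(q[:3]*1e3).round(1))
E
python3 - <<'E'
import pickle,cv2
im=pickle.load(open('pics/w8.pkl','rb'))[1]; cv2.imwrite('pics/w8c.png',cv2.resize(im[80:250,190:380,::-1],None,fx=4,fy=3.5,interpolation=cv2.INTER_CUBIC))
E
```

```text
(354, 103) [  9.  161.3  16.8] [19 20 22]
(346, 97) [  0.7 166.6  18.8] [93 92 90]
(362, 97) [ 15.8 166.5  18.6] [118 117 114]
(347, 115) [  3.7 150.5  12.7] [ 96  99 100]
(362, 115) [2.150e+01 1.507e+02 1.000e-01] [112 112 109]
(354, 120) [ 11.5 145.8   9.8] [56 58 58]
(340, 300) [-45.3  98.9 255.3] [34 35 38]
92 344 360 [  1.7 172.6   2.2] [ 15.5 171.7  11. ]
112 344 348 [  1.7 153.5   7.1] [  4.4 153.2  13.1]
116 344 359 [  1.8 149.6   7.9] [1.850e+01 1.498e+02 1.000e-01]
120 343 358 [  1.8 145.9   3.7] [ 15.3 145.7  10.4]
124 342 358 [  1.7 142.   -0.5] [ 15.1 141.9  11.8]
tool (203, 135) [ 25.7  62.9 -46.9]
tool (360, 135) [26.5 62.8 48.5]
tool (224, 151) [ 24.3  53.4 -34.4]
tool (341, 151) [24.9 53.3 37.1]
tool (283, 172) [-19.6  47.1   1.4]
tool (275, 172) [-19.   47.1  -2.4]
tool (291, 172) [23.  40.7  6.6]
```

View pics/w8c.png

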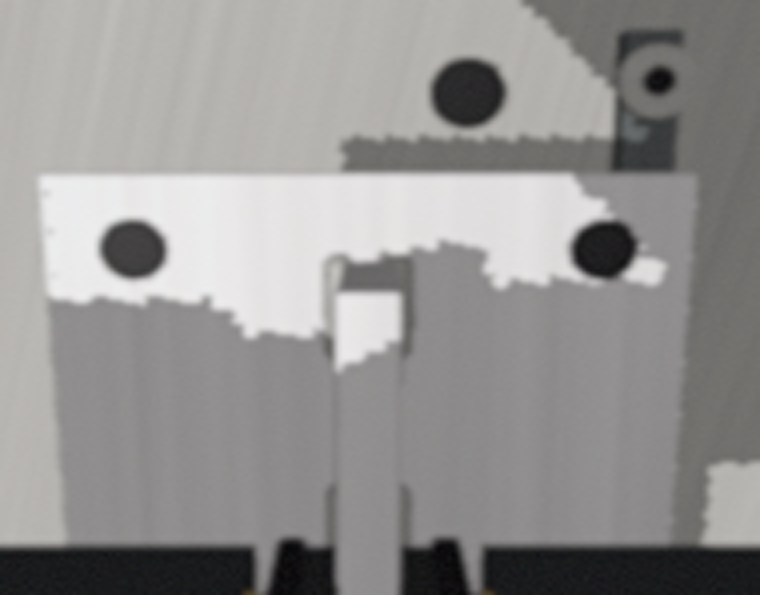

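>>> jog_arm(
  targets=[
    [-0.2,0,0,2,0.1,0.1,0.3],
    [0,0,0,3.5,0.1,0.1,0.3],
    [0,0,0,3.5,0,0,0.3],
    [0,0,0,2,0,0,0.3],
    [0,0,0,0.8,0,0,0.3],
    [0,0,0,0,0,0,0.3],
  ],
)

```text
time: 17.88
position: [0.4373, -0.2291, 0.0414]
tool_rot: [-0.188, 1.565, 0.186]
ft_force: [0.6, -0.3, -3.1]
grip_width: 0.092
```

```bash
python3 - <<'E'
from geo import *
B=T(RP,sq(-.06,.075,.034)); print(cur()[:3,3],get_state()['ft_force']); plan(cur(),B)
E
```

```text
[ 0.43732232 -0.22913262  0.04140957] [ 0.59179619 -0.33540294 -3.12900238]
N 1 ang 0.1 L 7.5 row [-0.01, -0.12, 0.07] [0.741, 0.08, -0.003]
```

>>> jog_arm(
  targets=[
    [0,0,0,0.4,0,0,0.3],
    [0,0,0,0.3,0,0,0.3],
    [0,0,0,0,0,0,0.3],
  ],
)

```text
time: 18.25
position: [0.4369, -0.2295, 0.0345]
tool_rot: [-0.187, 1.564, 0.185]
ft_force: [-0.3, 0.0, -2.3]
grip_width: 0.086
```

>>> jog_arm(
  targets=[
    [0,0,0,0.1,0,0,0.3],
    [0,0,0,0.1,0,0,0.3],
    [0,0,0,0,0,0,0.3],
  ],
)

```text
time: 18.62
position: [0.4368, -0.2296, 0.0323]
tool_rot: [-0.187, 1.564, 0.185]
ft_force: [-0.1, 0.4, -2.6]
grip_width: 0.089
```

>>> jog_arm(
  targets=[
    [0,0,0,0.1,0,0,0.3],
    [0,0,0,0,0,0,0.3],
  ],
)

```text
time: 18.88
position: [0.4368, -0.2295, 0.0313]
tool_rot: [-0.187, 1.565, 0.185]
ft_force: [0.4, 0.2, -2.7]
grip_width: 0.086
```

>>> jog_arm(
  targets=[
    [0,0,0,0.1,0,0,0.3],
    [0,0,0,0,0,0,0.3],
  ],
)

```text
time: 19.12
position: [0.4369, -0.2296, 0.0303]
tool_rot: [-0.187, 1.564, 0.185]
ft_force: [-0.4, -0.1, -3.1]
grip_width: 0.087
```

>>> jog_arm(
  targets=[
    [0,0,0,0.1,0,0,0.3],
    [0,0,0,0,0,0,0.3],
  ],
)

```text
time: 19.38
position: [0.4369, -0.2297, 0.0301]
tool_rot: [-0.186, 1.564, 0.185]
ft_force: [-3.0, 0.5, 6.6]
grip_width: 0.087
```

>>> jog_arm(
  targets=[
    [0,0,0,0.1,0,0,0.3],
    [0,0,0,0,0,0,0.3],
  ],
)

```text
time: 19.62
position: [0.437, -0.2297, 0.03]
tool_rot: [-0.185, 1.564, 0.186]
ft_force: [-5.6, 3.6, 17.1]
grip_width: 0.09
```

>>> jog_arm(
  targets=[
    [0,0,0,-0.15,0,0,0.3],
    [0,0,0,0,0,0.2,0.3],
    [0,0,0,0,0,0.2,0.3],
    [0,0,0,0,0,0.2,0.3],
    [0,0,0,0,0,0.1,0.3],
    [0,0,0,0,0,0,0.3],
  ],
)

```text
time: 20.38
position: [0.4427, -0.2289, 0.0301]
tool_rot: [-0.187, 1.566, 0.184]
ft_force: [-4.8, -1.2, 5.8]
grip_width: 0.089
```

```bash
cat > st.py <<'E'
from geo import *
s=get_state();f=s['ft_force'];p=s['position']-C;print('sq x %.1f y %.1f z %.1f'%(p@SX*1e3,p@SY*1e3,p[2]*1e3),'f %.1f %.1f %.1f'%(f@SX,f@SY,f[2]),'m',s['torque'].round(2),s['grip_width']*87)
E
python3 st.py
```

```text
sq x -54.6 y 73.2 z 30.1 f -5.0 -0.0 5.8 m [-0.17  0.96  0.02] 7.731985594184139
```

>>> jog_arm(
  targets=[
    [0,0,0,-0.06,0,0,0.3],
    [0,0,0,0,0,0.15,0.3],
    [0,0,0,0,0,0.15,0.3],
    [0,0,0,0,0,0,0.3],
  ],
)

```text
time: 20.88
position: [0.4468, -0.2269, 0.0303]
tool_rot: [-0.187, 1.564, 0.185]
ft_force: [0.4, -0.6, -1.8]
grip_width: 0.083
```

```bash
python3 st.py
```

```text
sq x -50.2 y 74.2 z 30.3 f 0.2 -0.7 -1.8 m [-0.   -0.01 -0.03] 7.263297563847011
```

>>> jog_arm(
  targets=[
    [0,0,0,0,0,0.1,0.3],
    [0,0,0,0,0,0,0.3],
  ],
)

```text
time: 21.12
position: [0.4476, -0.2269, 0.0304]
tool_rot: [-0.187, 1.564, 0.185]
ft_force: [-0.6, 0.5, -2.7]
grip_width: 0.087
```

>>> jog_arm(
  targets=[
    [0,0,0,0,0,0.1,0.3],
    [0,0,0,0,0,0,0.3],
  ],
)

```text
time: 21.38
position: [0.4479, -0.227, 0.0303]
tool_rot: [-0.187, 1.565, 0.185]
ft_force: [-2.9, -0.7, -1.1]
grip_width: 0.088
```

```bash
python3 st.py
```

```text
sq x -49.2 y 73.8 z 30.3 f -3.0 0.0 -1.1 m [-0.21  0.55  0.09] 7.643246949974481
```

>>> jog_arm(
  targets=[
    [0,0,0,0,0,-0.05,0.3],
    [0,0,0,0,-0.2,0,0.3],
    [0,0,0,0,-0.2,0,0.3],
    [0,0,0,0,-0.2,0,0.3],
    [0,0,0,0,0,0,0.3],
  ],
)

```text
time: 22.0
position: [0.4494, -0.2331, 0.0304]
tool_rot: [-0.187, 1.564, 0.184]
ft_force: [-1.9, 0.3, -3.2]
grip_width: 0.086
```

```bash
python3 st.py
```

```text
sq x -49.1 y 67.5 z 30.4 f -1.7 0.7 -3.2 m [0.05 0.46 0.09] 7.480326970789094
```

>>> jog_arm(
  targets=[
    [0,0,0,0,-0.1,0,0.3],
    [0,0,0,0,-0.1,0,0.3],
    [0,0,0,0,0,0,0.3],
  ],
)

```text
time: 22.38
position: [0.4499, -0.2348, 0.0304]
tool_rot: [-0.187, 1.564, 0.185]
ft_force: [-2.2, 0.2, -2.8]
grip_width: 0.088
```

```bash
python3 st.py
```

```text
sq x -49.1 y 65.7 z 30.4 f -2.1 0.7 -2.8 m [-0.01  0.52  0.05] 7.637217517945087
```

>>> jog_arm(
  targets=[
    [0,0,0,0,-0.1,0,0.3],
    [0,0,0,0,0,0,0.3],
  ],
)

```text
time: 22.62
position: [0.4501, -0.2357, 0.0304]
tool_rot: [-0.187, 1.564, 0.185]
ft_force: [-2.0, 0.8, -1.7]
grip_width: 0.084
```

>>> jog_arm(
  targets=[
    [0,0,0,0,-0.1,0,0.3],
    [0,0,0,0,0,0,0.3],
  ],
)

```text
time: 22.88
position: [0.4503, -0.2367, 0.0304]
tool_rot: [-0.187, 1.564, 0.185]
ft_force: [-3.0, 0.9, -2.3]
grip_width: 0.091
```

```bash
python3 st.py
```

```text
sq x -49.1 y 63.8 z 30.4 f -2.7 1.6 -2.3 m [0.08 0.53 0.03] 7.95264878705431
```

>>> jog_arm(
  targets=[
    [0,0,0,0,-0.1,0,0.3],
    [0,0,0,0,0,0,0.3],
  ],
)

```text
time: 23.12
position: [0.4505, -0.2376, 0.0304]
tool_rot: [-0.187, 1.565, 0.185]
ft_force: [-2.2, 0.4, -3.2]
grip_width: 0.088
```

```bash
python3 st.py
```

```text
sq x -49.1 y 62.9 z 30.4 f -2.0 0.9 -3.2 m [0.12 0.55 0.07] 7.695739085188761
```

>>> jog_arm(
  targets=[
    [0,0,0,0,-0.05,0,0.3],
    [0,0,0,0,0,0,0.3],
  ],
)

```text
time: 23.38
position: [0.4506, -0.2376, 0.0304]
tool_rot: [-0.186, 1.565, 0.186]
ft_force: [-2.2, 2.3, -0.3]
grip_width: 0.087
```

```bash
python3 st.py
```

```text
sq x -49.1 y 62.9 z 30.4 f -1.6 2.7 -0.3 m [0.59 0.77 0.04] 7.547433981998737
```

>>> jog_arm(
  targets=[
    [0,0,0,0,-0.05,0,0.3],
    [0,0,0,0,0,0,0.3],
  ],
)

```text
time: 23.62
position: [0.4505, -0.2376, 0.0304]
tool_rot: [-0.186, 1.565, 0.187]
ft_force: [-4.4, 3.4, 0.4]
grip_width: 0.09
```

>>> jog_arm(
  targets=[
    [0,0,0,0.05,0,0,0.3],
    [0,0,0,0,0,0,0.3],
  ],
)

```text
time: 23.88
position: [0.4504, -0.2377, 0.0301]
tool_rot: [-0.185, 1.565, 0.187]
ft_force: [-6.6, 5.2, 4.3]
grip_width: 0.09
```

```bash
python3 st.py
```

```text
sq x -49.3 y 62.8 z 30.1 f -5.2 6.6 4.3 m [0.97 1.16 0.07] 7.79217720069454
```

>>> jog_arm(
  targets=[
    [0,0,0,0,0,0,0.7],
    [0,0,0,0,0,0,0.9],
    [0,0,0,0,0,0,1.2],
    [0,0,0,0,0,0,1.6],
    [0,0,0,0,0,0,1.6],
    [0,0,0,0,0,0,1.6],
  ],
  squeeze=5,
)

```text
time: 24.62
position: [0.4512, -0.2388, 0.0301]
tool_rot: [-0.187, 1.564, 0.185]
ft_force: [-0.0, 0.7, -0.4]
grip_width: 0.182
```

```bash
python3 st.py; python3 - <<'E'
from geo import *
snap('wrist','w9'); snap('scene','s9'); im=load('s9')[1]; cv2.imwrite('pics/s9c.png',cv2.resize(im[150:270,220:330,::-1],None,fx=5.5,fy=5,interpolation=cv2.INTER_CUBIC))
E
```

```text
sq x -48.7 y 61.6 z 30.1 f 0.2 0.7 -0.4 m [-0.06  0.02 -0.03] 15.807819004933478
```

View pics/s9c.png

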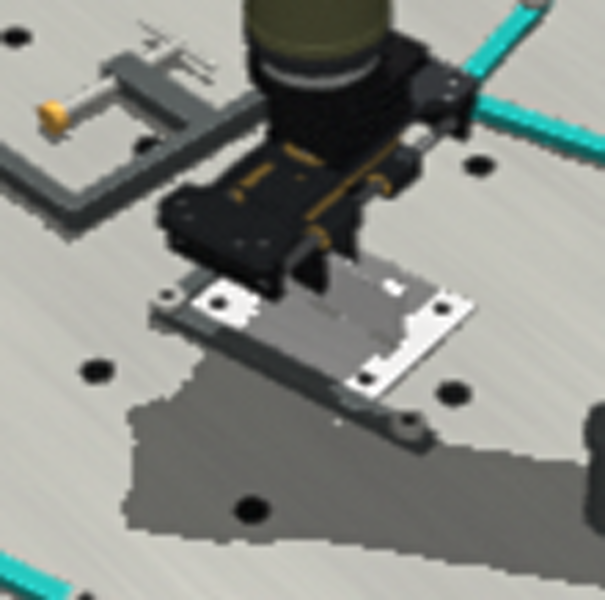

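View pics/w9.png

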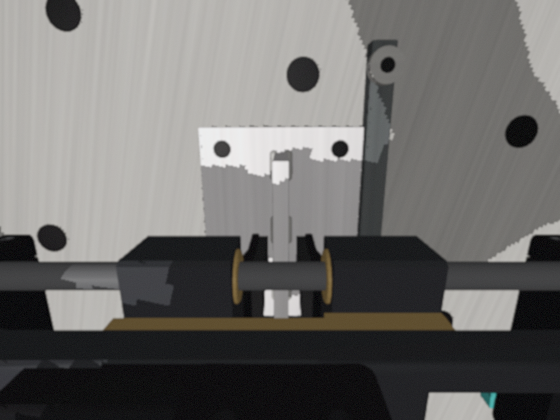

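>>> jog_arm(
  targets=[
    [0,0,0,0,0,0.2,1.6],
    [0,0,0,0,0,0.15,1.6],
    [0,0,0,0,0,0,1.6],
  ],
)

```text
time: 25.1
position: [0.4544, -0.2377, 0.0299]
tool_rot: [-0.187, 1.564, 0.185]
ft_force: [0.1, 0.2, -0.2]
grip_width: 0.184
```

```bash
python3 st.py
```

```text
sq x -45.4 y 61.9 z 29.9 f 0.2 0.2 -0.2 m [-0.06  0.04  0.01] 15.985884462590924
```

>>> jog_arm(
  targets=[
    [0,0,0,0,0,0.1,1.6],
    [0,0,0,0,0,0,1.6],
  ],
)

```text
time: 25.35
position: [0.4545, -0.2377, 0.0298]
tool_rot: [-0.186, 1.566, 0.185]
ft_force: [-3.5, 0.3, 0.8]
grip_width: 0.185
```

```bash
python3 st.py
```

```text
sq x -45.3 y 61.8 z 29.8 f -3.3 1.1 0.8 m [-0.15  0.69 -0.  ] 16.13134753455946
```

>>> jog_arm(
  targets=[
    [0,0,0,0,0,-0.2,1.6],
    [0,0,0,0,0,-0.2,2.4],
    [0,0,0,-1.5,0,0,2.4],
    [0,0,0,-2.5,0,0,2.4],
    [0,0,0,-0.5,3.0,0,1.5],
    [0,0,0,0,3.0,0,0.5],
    [0,0,0,0,1.5,0,0.1],
    [0,0,0,0,0,0,0.1],
  ],
)

```text
time: 26.35
position: [0.4344, -0.1643, 0.0757]
tool_rot: [-0.188, 1.562, 0.188]
ft_force: [0.1, -0.4, 0.0]
grip_width: 0.023
```

```bash
python3 st.py; python3 - <<'E'
from geo import *
snap('wrist','w10'); snap('scene','s10');snap('top','t10'); im=load('s10')[1]; cv2.imwrite('pics/s10c.png',cv2.resize(im[150:270,220:330,::-1],None,fx=5.5,fy=5,interpolation=cv2.INTER_CUBIC))
E
```

```text
sq x -47.5 y 137.9 z 75.7 f -0.0 -0.4 0.0 m [-0.08  0.06  0.01] 1.9968070708674706
```

View pics/s10c.png

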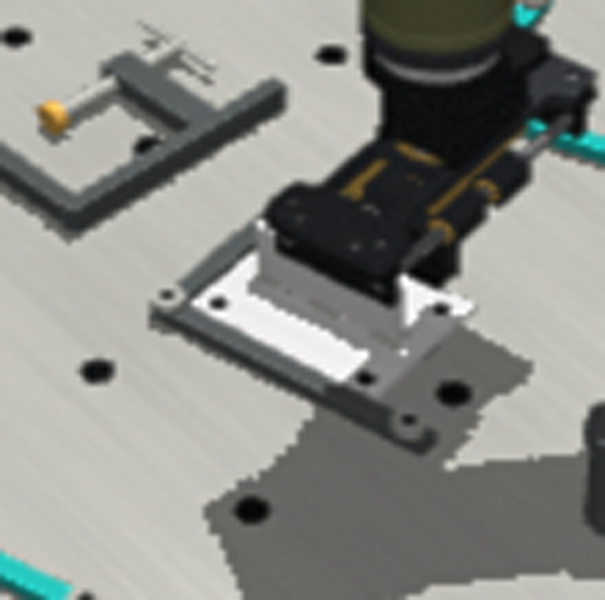

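View pics/w10.png

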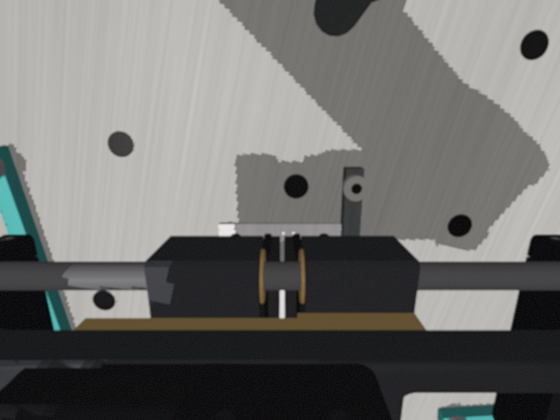

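>>> jog_arm(
  targets=[
    [0,0,0,2.5,0.1,-0.1,0.1],
    [0,0,0,2.0,0,-0.1,0.1],
    [0,0,0,0.9,0,0,0.1],
    [0,0,0,0,-0.5,0,0.1],
    [0,0,0,0,-0.4,0,0.1],
    [0,0,0,0,0,0,0.1],
  ],
)

```text
time: 27.25
position: [0.4344, -0.1746, 0.0216]
tool_rot: [-0.187, 1.563, 0.184]
ft_force: [-0.9, -0.9, -0.2]
grip_width: 0.011
```

```bash
python3 st.py
```

```text
sq x -50.0 y 127.9 z 21.6 f -1.1 -0.6 -0.2 m [-0.07 -0.01  0.  ] 0.9526058188110902
```

>>> jog_arm(
  targets=[
    [0,0,0,0,-0.2,0,0.1],
    [0,0,0,0,-0.2,0,0.1],
    [0,0,0,0,0,0,0.1],
  ],
)

```text
time: 27.62
position: [0.4347, -0.1777, 0.021]
tool_rot: [-0.187, 1.564, 0.185]
ft_force: [0.6, 0.4, -0.1]
grip_width: 0.011
```

```bash
python3 st.py
```

```text
sq x -50.4 y 124.8 z 21.0 f 0.7 0.2 -0.1 m [-0.06  0.06  0.02] 0.9556072238643873
```

>>> jog_arm(
  targets=[
    [0,0,0,0,-0.1,0,0.1],
    [0,0,0,0,0,0,0.1],
  ],
)

```text
time: 27.88
position: [0.4347, -0.1779, 0.0209]
tool_rot: [-0.186, 1.565, 0.186]
ft_force: [-1.6, 3.2, 2.2]
grip_width: 0.008
```

```bash
python3 st.py
```

```text
sq x -50.4 y 124.7 z 20.9 f -0.8 3.5 2.2 m [ 0.62  0.26 -0.  ] 0.7313316667863231
```

>>> jog_arm(
  targets=[
    [0,0,0,0,-0.1,0,0.1],
    [0,0,0,0,0,0,0.1],
  ],
)

```text
time: 28.12
position: [0.4347, -0.1778, 0.0208]
tool_rot: [-0.185, 1.565, 0.188]
ft_force: [-1.9, 6.2, 5.9]
grip_width: 0.008
```

```bash
python3 st.py
```

```text
sq x -50.4 y 124.7 z 20.8 f -0.4 6.4 5.9 m [ 1.15  0.49 -0.01] 0.7125877835131404
```

>>> jog_arm(
  targets=[
    [0,0,0,0,0.3,0,0.1],
    [0,0,0,0,0.8,0,0.1],
    [0,0,0,-2,0.3,0,0.1],
    [0,0,0,-5,0,0,0.1],
    [0,0,0,-5,0,0,1],
    [0,0,0,-4,0,-2,2],
    [0,0,0,-2,2,-4,2],
    [0,0,0,0,3,-1,2],
    [0,0,0,0,3,0,2],
    [0,0,0,0,3,0,2],
  ],
)

```text
time: 29.38
position: [0.3481, -0.0871, 0.1999]
tool_rot: [-0.187, 1.563, 0.187]
ft_force: [-0.6, -0.3, 1.8]
grip_width: 0.23
```

>>> jog_arm(
  targets=[
    [0,0,0,0,4,0,2],
    [0,0,0,0,4,0,2],
    [0,0,0,0,2,0,2],
    [0,0,0,0,0,0,2],
  ],
)

```text
time: 29.88
position: [0.3482, 0.0079, 0.1944]
tool_rot: [-0.185, 1.586, 0.193]
ft_force: [0.4, 0.1, -0.4]
grip_width: 0.229
```

```bash
python3 - <<'E'
from geo import *
snap('scene','s11');snap('top','t11'); print(get_state()['position'])
a=load('s11')[1][150:270,220:330,::-1]; cv2.imwrite('pics/s11c.png',cv2.resize(a,None,fx=6,fy=5,interpolation=cv2.INTER_CUBIC))
s,im,d,ci=load('s11');K=np.array(ci['intrinsics']);Mi=np.linalg.inv(W(ci,s)); o=[]
for fn,cor,z in(('t11',(.0005,.0028),.006),('s11',(-.0013,.0002),.012)):
    s,im,d,ci=load(fn);K=np.array(ci['intrinsics']);Mi=np.linalg.inv(W(ci,s))
    X,Y=np.meshgrid(np.arange(-.13,.03,.0004)[::-1],np.arange(-.03,.20,.0004)[::-1],indexing='ij')
    P=C+X[...,None]*SX+Y[...,None]*SY+z*zz-np.array([*cor,0]); P=P@Mi[:3,:3].T+Mi[:3,3]
    px=(K[0,0]*P[...,0]/-P[...,2]+K[0,2]).astype(np.float32);py=(K[1,1]*P[...,1]/P[...,2]+K[1,2]).astype(np.float32)
    o.append(cv2.remap(im[:,:,::-1].copy(),px,py,cv2.INTER_CUBIC))
cv2.imwrite('pics/sqend.png',cv2.resize(np.vstack(o),None,fx=.75,fy=.75)); print(np.vstack(o).shape)
E
```

```text
[0.34834512 0.00646068 0.19443944]
(800, 575, 3)
```

View pics/s11.png

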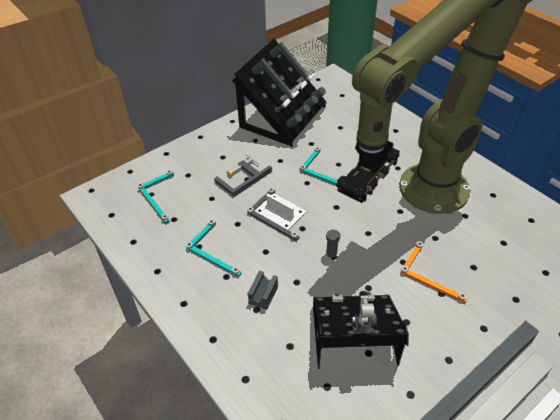

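View pics/s11c.png

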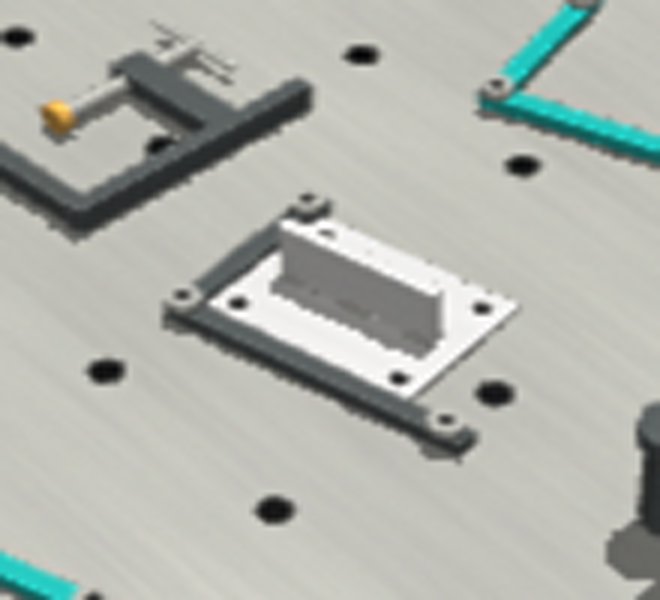

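View pics/sqend.png

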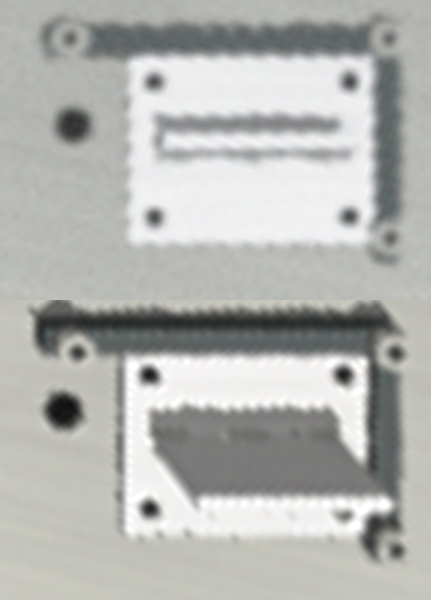

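```bash
python3 - <<'E'
from h import *
a=load('top0')[1].astype(int);b=load('t11')[1].astype(int)
for n,(x0,x1,y0,y1) in {'vee':(215,255,140,185),'post':(215,245,220,250),'clamp':(345,392,205,268)}.items():
    print(n,(abs(a-b).max(2)[y0:y1,x0:x1]>40).sum())
a=load('scene0')[1].astype(int);b=load('s11')[1].astype(int)
for n,(x0,x1,y0,y1) in {'vee':(243,282,265,315),'post':(322,345,226,262),'clamp':(212,274,152,198)}.items():
    print(n,(abs(a-b).max(2)[y0:y1,x0:x1]>40).sum())
print(get_state()['time'])
from bench import close_job
print(close_job())
E
```

```text
vee 0
post 260
clamp 0
vee 0
post 75
clamp 30
29.975
the job is handed in; nothing more can be done
None
```

```bash
python3 - <<'E'
from h import *
Q0,_=cloud('scene0');Q1,_=cloud('s11')
for n,(x0,x1,y0,y1) in {'post':(322,345,226,262),'clamp':(212,274,152,198)}.items():
    d=np.linalg.norm(Q0-Q1,axis=2)[y0:y1,x0:x1]; print(n,np.nanmedian(d),(d>.012).sum(),d.size)
E
```

```text
post 0.0033676117748083576 15 828
clamp 0.004355783760731027 187 2852
```

I opened the hold-down finger, moved the bracket into the stop square and handed the job in at about 30 s. I got no verdict back.

**What I did**
- I gripped the round grip by its flat ends and carried the finger round to about 1.6 rad with the bracket still seated. After release it swung open and stayed there.
- I gripped the rib, drew the bracket about 17 mm up the slope and lifted it off. I lowered it until it touched the table, then pushed it against the long bar and the short bar.
- After letting go I nudged it again towards each bar. It did not move, at about 3 N on the long bar and 6 N on the short bar.

**Last checks**
- **Bracket:** the scene and top pictures show it flat, rib up, with no visible gap to either bar. The pictures only resolve about 2–3 mm, so the nudges are the stronger evidence.
- **Finger and arm:** the finger stands open, and the arm is clear of everything.
- **Vee block:** no picture change.
- **Stop post:** some pixels changed, most likely the arm's shadow. Its depth readings match the start except for a few pixels.
- **Screw clamp:** the top picture is unchanged and about 30 pixels differ in the scene picture. About 190 of roughly 2,850 depth readings there shifted by more than 12 mm. I put that down to edge noise and looked no closer.

**What disagreed**
- The first attempt to grip the rib closed above it. The fingertips were level with the reported tool point, not 19 mm ahead of it. I went 22 mm lower and it gripped correctly at 7.9 mm.

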